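# Lock the spacer sleeve on the tape-roll spindle with an R-clip

### The arm

A 6-joint arm with a two-finger parallel gripper is mounted at the origin on the work surface; the furniture and walls round the work are solid. World frame = base frame: x ahead of the robot, y to its left, z up, the work surface at z = 0. Lengths are in m, angles in rad, forces in N, time in s.
With the tool pointing down it reaches from about 0.35 to 0.85 m from the base axis. Payload 8.1 kg.
Tool frame: the origin (TCP) lies on the mounting face of the last link; the fingertips stand 186 mm ahead of it and the grasp point (between the pads) lies 167 mm ahead of it; z points along the fingers, y is the line along which they close (so a half turn about z gives the same grasp; the last joint's range is limited). The gripper opens to 93 mm and grips with 3 to 60 N. Pads are 15 mm wide; open, the fingers measure 128 mm over their backs; the gripper's body (75 mm by 188 mm) begins 65 mm behind the grasp point.
Start: joints at [1.02, 0.13, 1.488, -0, 1.523, -0.085], TCP at [0.269, 0.536, 0.405] pointing down, gripper open.
Joint ranges: [-2.96, 2.96], [-0.89, 2.26], [0.02, 2.5], [-1.34, 4.48], [0, 2.73], [-2.66, 2.66]. Speed limits (rad/s): [2.39, 2.39, 2.79, 3.14, 3.14, 3.14].

### API

Orientations are given as a rotation vector (axis times angle).
In Python, from plant import * gives the robot as it stands. The module is installed in compiled form; this text tells all that it offers.
- The arm moves only by the tool arm_command, never from a script. Its argument "increments" is a list of rows, each a list of 6 numbers: the shift along the tool's x, y, z in units of 0.2 m (1.0 is 0.2 m), then the turn, a rotation vector about the tool's x, y, z in units of pi rad (1.0 is pi rad). A call has exactly 5 rows; each row is the pose to reach, as a shift and turn from the pose commanded when the call began, along the tool's axes at that moment, turning the shorter way round; what a row does not reach only later rows make up. A row lasts 1/8 s, in which the tool goes at most 62.5 mm and 10.7 degrees, less where a joint would pass 70% of its speed; a pose out of reach is approached as far as the arm can. A call with a number of a shift or a turn outside -1 to 1 is refused whole. A call with a gripper value outside its range is refused whole. "fingers" is the closure, from -1 (fully open) to 1 (shut), set as the call begins (left out, the last holds). The fingers move at their own pace and stop on an object; "force" is the grip in N (left out, the last holds). Time passes only in rows, so rows that repeat a pose let the fingers close, or fill a call up. It gives the time, the measured TCP pose, the force, the opening and the grip force at its end, in the units of the state.
- read_state(): the state, without advancing time (a new reading comes with each control period).
- read_camera(name): name is "scene" or "side" or "wrist"; returns a dict with "image" (480x640x3 uint8, red, green, blue), "fx", "fy", "cx", "cy" (pixels), "T" (4x4, takes a point from camera to world coordinates). Camera axes: x right, y down, z forward; pixel columns grow to the right and rows downward; lengths in m; the calibration is good to about 2 mm. A picture is of the moment at which its call begins. There is no depth.
- close_job(): hands the job in; it is judged then, once.
The state is a dict: "t": time; "q": joint angles; "dq": joint speeds; "joint_torque": joint torques, N m; "tool_pos": TCP position; "orientation": TCP orientation; "force": force on the tool from outside, world axes, zero at the start; "wrist_torque": the same for the moment, N m; "opening": finger opening in m; "gripper_force": force on a finger pad.
Only numpy, scipy, OpenCV 4.12 (cv2) and the standard library are available. Lean on these libraries where they do the work, as an engineer would, in place of code of your own. Each camera call takes 0.05 s, during which the arm holds its last target. There are 200 camera calls.

### The job

Get the tape-roll stand ready for use: slip the loose steel spacer sleeve over the upright spindle, right down onto the core of the roll, then lock it with the R-clip. Push the clip's straight leg through the spindle's cross-hole from the robot's side until its bent leg has ridden over the spindle and snapped in behind it and its collar is up against the spindle, and let go; the spindle slides away from the push some way before it holds, so feel the push and do not force it (push with less than 20 N), and leave the sweets, the stamp and the tea glass where they are.

Things in the scene. Friction and masses are not known exactly. Their poses are not given: they have to be found in the camera images.
- stand: Fixed stand: grey round base 120 mm across, 12 mm thick, carrying a roll of brown tape 96 mm across round a grey core, both level on top at 60 mm above the worktop. Origin: centre of the base's underside. x points away from the robot (within about 0.4 rad), along the cross-hole; z up. It cannot be moved.
- spindle_hole (a point): Centre of the cross-hole, 95 mm above the worktop, in the upright round steel spindle (22 mm diameter, bevelled top at 113.5 mm) amid the roll. The hole is 9 x 9 mm, through along this point's x. Pushed along x with over 4 N, the spindle slides off in its slotted mount, 1 to 26 mm, until a hidden stop holds it hard; how far cannot be seen. The point moves with it.
- sleeve: Loose steel spacer sleeve, a plain ring standing upright: 36 mm outside, 26 mm bore, 26 mm high, about 50 g. Origin: centre of its underside, z along its axis. On the spindle it rests on the core, its underside 60 mm above the worktop, its top below the cross-hole.
- clip: Loose R-clip lying flat, 60 g. Origin: under the centre of its grey ribbed grip: 24 mm wide (y), 26 mm high, x = -18 to +14 mm. Two 6 mm steel wires run along +x, 13 mm above the underside: the straight leg (y = 0, round tip at x = 73, stop collar 13 mm across at x = 20 to 24) and the bent leg on the +y side (out to y = 21, end at x = 67). A wire eye reaches back to x = -39. z up.
- clip_seat (a point): Point on the clip's straight leg, 35 mm ahead of the clip's origin and 13 mm above its underside, that lies at the centre of the cross-hole when the clip is home (its collar touching the spindle). Same axes as the clip.
- clip_tip (a point): Tip of the clip's straight leg, 73 mm ahead of the clip's origin and 13 mm above its underside.
- clip_leg (a joint): Angle of the sprung bent leg about its root: 0 at rest, positive (to about 0.1 rad) while spread from the straight leg as it rides over the spindle, near 0 again once snapped behind it. Riding over takes roughly 5 to 15 N of push, depending on friction.
- clip_collar: The stop collar on the clip's straight leg: a disc 13 mm across, 4 mm thick. Origin: centre of its rear face, 20 mm ahead of the clip's origin, 13 mm above its underside; x along the leg.
- white_sweet: Bystander: white sweet, 30x38x26 mm, loose on the worktop; origin at its underside.
- brown_sweet: Bystander: dark brown sweet, 32x37x26 mm, loose on the worktop; origin at its underside.
- stamp: Bystander: wooden hand stamp, 31x52 mm, 81 mm high, standing loose to the right of the stand; origin at its underside.
- glass_of_tea: Bystander: waisted tea glass, 62 mm across, 86 mm high, standing to the left behind the stand; origin at its underside.
- spindle: The upright spindle of the stand (see spindle_hole). Origin: on its axis, 95 mm below the centre of the hole; same axes as the stand.
There are look-alikes about, which are no part of the job. Several things look just like the clip: the one meant starts farthest to the robot's left.

How it is judged:
By the outcome, as a careful person would: the job done as asked, in the order asked, and still so for the second after the job is handed in, with the robot touching nothing.
It also fails if it takes over 72 s, if anything falls off the work surface, if the arm or the gripper's body presses on something with over 40 N, if the wrist force passes 120 N, or if a joint passes its speed limit or range.

## Working session

There is one attempt and no reset: what is moved stays moved. The work goes in short steps, Python scripts to look and compute and a tool call to move; the robot and the scene stay as the last step left them, time stands still between calls to the robot, and variables do not carry over. Pictures are saved under pics/ and viewed, at most 10 in all, crops included, and the job is handed in when it is done.

Besides the shell and the picture viewer there is one more tool, called after ">>>" by a JSON object that holds its "fn" and its "kwargs". arm_command: Moves the arm, as the interface text tells. Shifts and turns lie within -1 to 1; 1 stands for 0.2 m of shift or pi rad of turn. Its arguments: {"type":"object","properties":{"increments":{"type":"array","items":{"type":"array","items":{"type":"number","minimum":-1,"maximum":1}}},"fingers":{"type":"number"},"force":{"type":"number"}},"required":["increments"]}

```bash
mkdir -p pics; cat > h.py <<'E'
from plant import *
import numpy as np, cv2
from scipy.spatial.transform import Rotation as R
def snap(n,f,crop=None,s=1):
    c=read_camera(n); im=c["image"][:,:,::-1]
    np.savez('pics/'+f+'.npz',T=c["T"],k=[c["fx"],c["fy"],c["cx"],c["cy"]])
    cv2.imwrite('pics/full_'+f+'.png',im)
    if crop: x0,y0,x1,y1=crop; im=im[y0:y1,x0:x1]
    im=cv2.resize(im,None,fx=s,fy=s,interpolation=cv2.INTER_CUBIC)
    cv2.imwrite('pics/'+f+'.png',im)
def ray(f,u,v):
    d=np.load('pics/'+f+'.npz');k=d['k'];T=d['T']
    return T[:3,3],T[:3,:3]@np.array([(u-k[2])/k[0],(v-k[3])/k[1],1])
def atz(f,u,v,z):
    o,d=ray(f,u,v); return o+d*(z-o[2])/d[2]
def proj(f,p):
    d=np.load('pics/'+f+'.npz');k=d['k'];T=d['T'];c=T[:3,:3].T@(np.array(p)-T[:3,3])
    return k[0]*c[0]/c[2]+k[2],k[1]*c[1]/c[2]+k[3]
def plan(p,Rt):
    """shift/turn units from the current tool pose to p,Rt"""
    s=read_state(); R0=R.from_rotvec(s["orientation"])
    return np.round(np.r_[R0.inv().apply(np.array(p)-s["tool_pos"])/.2,(R0.inv()*Rt).as_rotvec()/np.pi],4)
def down(yaw): # tool z down; tool y (closing line) at angle yaw in world
    y=np.array([np.cos(yaw),np.sin(yaw),0]);z=np.array([0,0,-1.]);x=np.cross(y,z)
    return R.from_matrix(np.c_[x,y,z])
E
python3 - <<'E'
from h import *
s=read_state(); print({k:np.round(v,4) for k,v in s.items()}); print(R.from_rotvec(s["orientation"]).as_matrix().round(3))
snap("scene","sc"); snap("side","si")
for f in("sc","si"):
  d=np.load(f'pics/{f}.npz');print(d['T'].round(3),d['k'])
a=cv2.imread('pics/full_sc.png');
E
```

```text
{'t': np.float64(0.0), 'q': array([ 1.0196,  0.1311,  1.4893, -0.    ,  1.523 , -0.0854]), 'dq': array([ 0.0001, -0.0008,  0.0016,  0.    , -0.0003,  0.0012]), 'joint_torque': array([-4.00000e-04, -5.59843e+01, -4.91762e+01,  7.67000e-02,
        3.57000e-02, -2.00000e-04]), 'tool_pos': array([0.2693, 0.5359, 0.4037]), 'orientation': array([-7.2500e-01, -3.0562e+00,  2.7000e-03]), 'force': array([0.5967, 0.2709, 1.3239]), 'wrist_torque': array([ 0.0041,  0.0426, -0.0376]), 'gripper_force': np.float64(0.0), 'opening': np.float64(0.0929)}
[[-0.893  0.449 -0.001]
 [ 0.449  0.893 -0.002]
 [ 0.    -0.002 -1.   ]]
[[ 0.57  -0.625  0.533 -0.079]
 [-0.822 -0.445  0.357 -0.498]
 [ 0.014 -0.641 -0.767  0.996]
 [ 0.     0.     0.     1.   ]] [527.93732994 527.93732994 322.46360227 237.52416626]
[[-0.973 -0.136  0.189  0.414]
 [-0.232  0.504 -0.832  0.711]
 [ 0.018 -0.853 -0.522  0.589]
 [ 0.     0.     0.     1.   ]] [448.90886563 448.90886563 324.2813286  238.23586147]
```

View pics/sc.png

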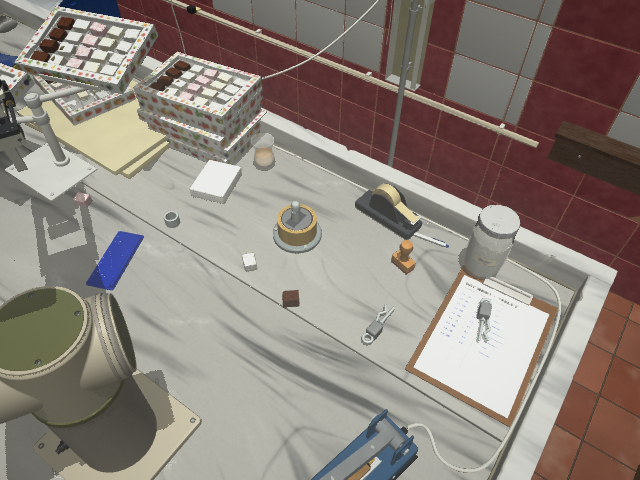

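View pics/si.png

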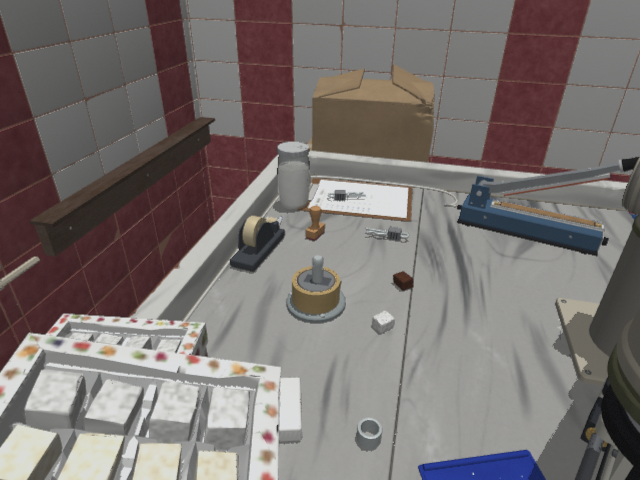

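The scene view shows the sleeve at (171,219), the stand at (297,225) and the clip at (377,326). A look-alike clip lies on the clipboard at (484,310). I'll enlarge these next.

```bash
python3 - <<'E'
from h import *
a=cv2.imread('pics/full_sc.png');b=cv2.imread('pics/full_si.png')
def c(im,x,y,w,h,s):return cv2.resize(im[y:y+h,x:x+w],None,fx=s,fy=s,interpolation=cv2.INTER_CUBIC)
t=np.hstack([c(a,350,295,66,50,6),c(a,265,190,66,50,6)])
u=np.hstack([c(a,150,200,44,33,6),c(b,360,215,55,33,6),c(b,345,410,33,33,6)])
w=min(t.shape[1],u.shape[1]);m=np.vstack([t[:,:w],u[:,:w]]);print(m.shape,t.shape,u.shape);cv2.imwrite('pics/m.png',m)
for n,p in dict(sleeve=("sc",171,219,.013),standsc=("sc",297,236,.012),clip=("sc",377,326,.013),clip2=("sc",484,310,.02),clip_si=("si",390,234,.013),sl_si=("si",369,432,.013),st_si=("si",316,300,.012)).items(): print(n,atz(*p).round(3))
E
```

```text
(498, 792, 3) (300, 792, 3) (198, 792, 3)
sleeve [0.435 0.3   0.013]
standsc [0.572 0.013 0.012]
clip [ 0.469 -0.276  0.013]
clip2 [ 0.633 -0.447  0.02 ]
clip_si [ 0.468 -0.269  0.013]
sl_si [0.435 0.298 0.013]
st_si [0.583 0.027 0.012]
```

View pics/m.png

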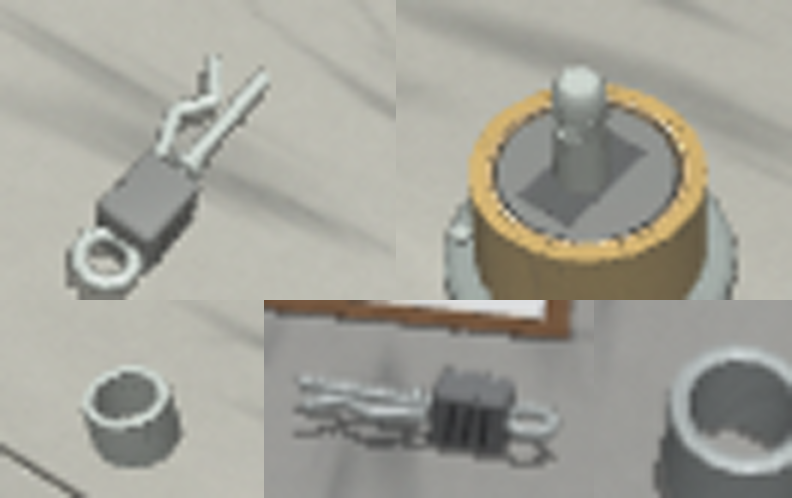

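```bash
python3 - <<'E'
from h import *
def pr(n,*p):
  r=atz(*p);print(n,r.round(4));return r
pr('sleeve',"sc",171.2,216.2,.026)
a=pr('leg0',"sc",381.9,321.8,.013);b=pr('tip',"sc",394.1,307.3,.013);e=pr('eye',"sc",367.5,338.3,.016)
g=pr('grip top c',"sc",350+148/6,295+192/6,.026)
for v in(b-a,b-e): print(np.arctan2(v[1],v[0]))
print(np.linalg.norm(b-e))
pr('roll L','sc',265+(470-396)/6,190+172/6,.06);pr('roll R','sc',265+(708-396)/6,190+172/6,.06)
pr('roll c','sc',297.2,219,.06);pr('roll bot','sc',297.2,190+262/6,.06)
pr('spin top','sc',295.5,203.9,.1135)
P=[pr('slot','sc',265+(x-396)/6,190+y/6,.06) for x,y in((570,225),(520,192),(645,155))]
v=P[2]-P[0];print(np.arctan2(v[1],v[0]))
pr('hole','sc',265+(568-396)/6,190+134/6,.095)
T=[.435,.299,.35]
for y in(-.463,): print(plan([.435,.299,.3],down(np.arctan2(.893,.449))))
E
```

```text
sleeve [0.4347 0.2959 0.026 ]
leg0 [ 0.4838 -0.2794  0.013 ]
tip [ 0.5308 -0.2826  0.013 ]
eye [ 0.4305 -0.2757  0.016 ]
grip top c [ 0.4568 -0.2762  0.026 ]
-0.06840615644525641
-0.068969178721954
0.10061072188180559
roll L [0.5567 0.0579 0.06  ]
roll R [ 0.6115 -0.019   0.06  ]
roll c [0.5833 0.0188 0.06  ]
roll bot [ 0.5465 -0.0085  0.06  ]
spin top [0.5806 0.0201 0.1135]
slot [0.5574 0.0089 0.06  ]
slot [0.5598 0.0353 0.06  ]
slot [0.6043 0.0067 0.06  ]
-0.04769237153581933
hole [0.5704 0.0184 0.095 ]
[-1.2721e+00 -6.8560e-01  5.1990e-01 -5.0000e-04 -1.0000e-04  0.0000e+00]
```

```bash
python3 - <<'E'
from h import *
print(plan([.352,.417,.35],down(np.pi/2)))
E
```

```text
[-6.362e-01 -3.452e-01  2.694e-01 -5.000e-04 -2.000e-04 -1.483e-01]
```

>>> {"fn": "arm_command", "kwargs": {"increments": [[-0.13,-0.07,0.05,0,0,-0.03],[-0.25,-0.14,0.11,0,0,-0.06],[-0.38,-0.21,0.16,0,0,-0.09],[-0.51,-0.28,0.22,0,0,-0.12],[-0.636,-0.345,0.27,0,0,-0.148]], "fingers": -1, "force": 20}}

```text
t: 0.72
tool_pos: [0.3524, 0.4163, 0.3497]
orientation: [0.003, -3.141, 0.001]
force: [1.2, 0.9, 0.5]
opening: 0.0929
gripper_force: 0.0
```

```bash
python3 - <<'E'
from h import *
print(plan([.435,.297,.30],down(np.pi/2)))
E
```

```text
[-4.118e-01 -5.972e-01  2.489e-01 -3.000e-04 -2.000e-04  7.000e-04]
```

>>> {"fn": "arm_command", "kwargs": {"increments": [[-0.1,-0.15,0.06,0,0,0],[-0.2,-0.3,0.12,0,0,0],[-0.3,-0.45,0.19,0,0,0],[-0.413,-0.597,0.25,0,0,0],[-0.413,-0.597,0.25,0,0,0]]}}

```text
t: 1.35
tool_pos: [0.4352, 0.2958, 0.2991]
orientation: [-0.006, -3.139, 0.003]
force: [0.4, 0.3, -0.1]
opening: 0.093
gripper_force: 0.0
```

```bash
python3 - <<'E'
from h import *
snap("wrist","w1"); d=np.load('pics/w1.npz'); print(d['T'].round(3),d['k']); print(proj("w1",[.4347,.296,.026]),read_state()["tool_pos"])
E
```

```text
[[ 0.003  0.962  0.274  0.358]
 [ 1.    -0.003 -0.001  0.297]
 [-0.     0.274 -0.962  0.28 ]
 [ 0.     0.     0.     1.   ]] [364.26065065 364.26065065 318.99598829 235.19497733]
(np.float64(318.6761801784699), np.float64(240.83488630960224)) [0.43476365 0.29697308 0.299883  ]
```

View pics/w1.png

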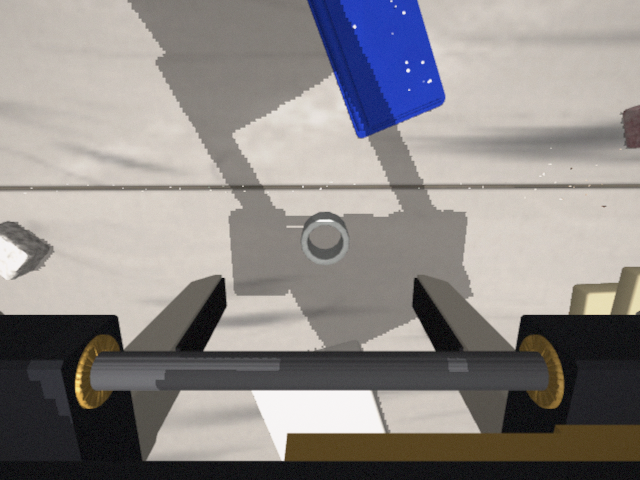

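The ring's centre is at about (325,239), roughly 4 mm left of where the scene camera put it.

```bash
python3 - <<'E'
from h import *
p=atz("w1",325,239,.026);print(p); print(plan([.4347,p[1],.188],down(np.pi/2)))
E
```

```text
[0.43332117 0.30060438 0.026     ]
[-6.000e-04  1.850e-02  5.594e-01 -2.000e-04 -5.000e-04 -1.000e-03]
```

>>> {"fn": "arm_command", "kwargs": {"increments": [[0.002,0.018,0.14,0,0,0],[0.002,0.018,0.28,0,0,0],[0.002,0.018,0.42,0,0,0],[0.002,0.018,0.52,0,0,0],[0.002,0.018,0.559,0,0,0]]}}

```text
t: 2.02
tool_pos: [0.4332, 0.3021, 0.1879]
orientation: [0.0, -3.14, 0.001]
force: [-0.0, -0.1, -0.1]
opening: 0.0929
gripper_force: 0.0
```

>>> {"fn": "arm_command", "kwargs": {"increments": [[0,0,0,0,0,0],[0,0,0,0,0,0],[0,0,0,0,0,0],[0,0,0,0,0,0],[0,0,0,0,0,0]], "fingers": 1}}

```text
t: 2.65
tool_pos: [0.4343, 0.3014, 0.1892]
orientation: [0.002, 3.141, 0.0]
force: [-0.8, 0.2, -0.1]
opening: 0.0474
gripper_force: 0.0
```

```bash
python3 - <<'E'
from h import *
s=read_state();print(s["tool_pos"],s["opening"],s["gripper_force"])
print(plan([.434,.25,.30],down(np.pi/2)))
E
```

```text
[0.4343474  0.3014323  0.18919872] 0.04741828374988501 0.0
[ 1.300e-03 -2.570e-01 -5.541e-01  1.000e-04  1.000e-04 -3.000e-04]
```

>>> {"fn": "arm_command", "kwargs": {"increments": [[0,0,0,0,0,0],[0,0,0,0,0,0],[0,0,0,0,0,0],[0,0,0,0,0,0],[0,0,0,0,0,0]]}}

```text
t: 3.28
tool_pos: [0.4343, 0.3014, 0.189]
orientation: [0.001, 3.142, -0.0]
force: [-0.1, -1.6, 2.7]
opening: 0.0362
gripper_force: 20.0
```

>>> {"fn": "arm_command", "kwargs": {"increments": [[0,0,-0.1,0,0,0],[0,0,-0.25,0,0,0],[0,0,-0.4,0,0,0],[0,-0.12,-0.55,0,0,0],[0,-0.25,-0.55,0,0,0]]}}

```text
t: 3.9
tool_pos: [0.4351, 0.2517, 0.3019]
orientation: [-0.0, 3.137, 0.004]
force: [0.9, -0.9, -0.7]
opening: 0.0361
gripper_force: 20.0
```

```bash
python3 - <<'E'
from h import *
s=read_state();print(s["tool_pos"],s["opening"],s["gripper_force"])
print(plan([.581,.020,.30],down(np.pi/2)))
E
```

```text
[0.43508003 0.25165393 0.30193953] 0.03614360933812469 20.00034101307392
[-7.2930e-01 -1.1584e+00  1.0600e-02  7.0000e-04  1.5000e-03  1.0000e-04]
```

>>> {"fn": "arm_command", "kwargs": {"increments": [[-0.08,-0.2,-0.05,0,0,0],[-0.16,-0.4,-0.1,0,0,0],[-0.24,-0.6,-0.15,0,0,0],[-0.33,-0.8,-0.2,0,0,0],[-0.42,-1.0,-0.2,0,0,0]]}}

```text
t: 4.53
tool_pos: [0.5187, 0.0501, 0.3399]
orientation: [0.001, 3.14, 0.0]
force: [-0.1, 1.1, -0.2]
opening: 0.0361
gripper_force: 20.0
```

>>> {"fn": "arm_command", "kwargs": {"increments": [[0,-0.08,0,0,0,0],[0,-0.155,0,0,0,0],[0,-0.155,0,0,0,0],[0,-0.155,0,0,0,0],[0,-0.155,0,0,0,0]]}}

```text
t: 5.15
tool_pos: [0.5178, 0.0212, 0.339]
orientation: [-0.001, 3.142, 0.0]
force: [-0.1, 0.3, 0.4]
opening: 0.0363
gripper_force: 20.0
```

```bash
python3 - <<'E'
from h import *
snap("wrist","w2"); s=read_state();print(s["tool_pos"],s["force"]); print(proj("w2",[.581,.02,.1135]),proj("w2",[.581,.02,.06])); 
im=cv2.imread('pics/full_w2.png')[60:460,120:520];cv2.imwrite('pics/w2.png',cv2.resize(im,None,fx=1.5,fy=1.5))
E
```

```text
[0.51788344 0.02115448 0.33896491] [-0.26613906  0.42180776 -0.55951003]
(np.float64(315.6950396425469), np.float64(354.90573082657824)) (np.float64(316.1534868265709), np.float64(314.8680671135438))
```

View pics/w2.png

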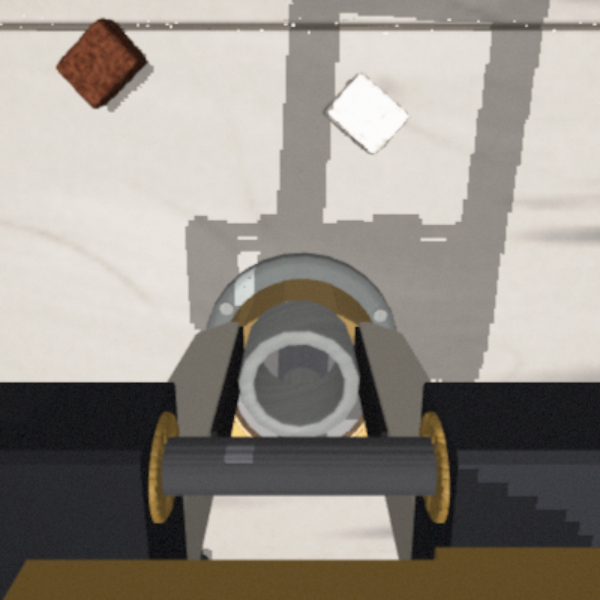

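The base spans x 207–395 in the crop, which puts its centre near column 320.7. The spindle is hidden behind the sleeve, so I'll shift forward to expose it.

>>> {"fn": "arm_command", "kwargs": {"increments": [[-0.15,0,-0.05,0,0,0],[-0.3,0,-0.1,0,0,0],[-0.45,0,-0.15,0,0,0],[-0.6,0,-0.15,0,0,0],[-0.6,0,-0.15,0,0,0]]}}

```text
t: 5.82
tool_pos: [0.6391, 0.0207, 0.3683]
orientation: [-0.0, -3.141, -0.0]
force: [-0.4, -0.6, -0.9]
opening: 0.0363
gripper_force: 20.0
```

```bash
python3 - <<'E'
from h import *
p=[atz("w2",120+x/1.5,60+310/1.5,.012) for x in(207,395)];print(np.mean(p,0),np.subtract(*p))
snap("wrist","w3",(200,120,440,360),2.5); s=read_state();print(s["tool_pos"]); print(proj("w3",[.581,.02,.1135]),proj("w3",[.581,.02,.06])); 
E
```

```text
[0.55870296 0.02384638 0.012     ] [ 2.64471292e-05 -1.12959680e-01  0.00000000e+00]
[0.6381852  0.02075676 0.36818854]
(np.float64(316.46525819518854), np.float64(161.81542722009948)) (np.float64(316.80057828112155), np.float64(156.13433193551555))
```

View pics/w3.png

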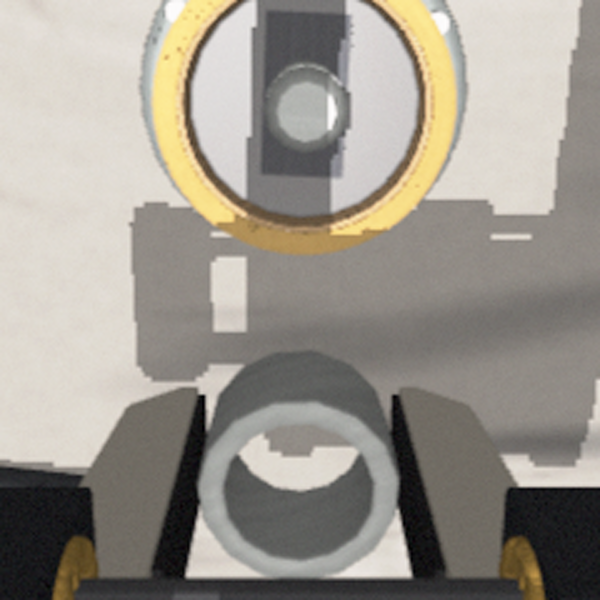

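Now the spindle's top face shows at crop (306,109), the sleeve rim's centre at crop (298.5,490), and the slot is nearly along world x.

```bash
python3 - <<'E'
from h import *
f=lambda x,y,z:atz("w3",200+x/2.5,120+y/2.5,z)
sp=f(306,110,.1135);print('spindle',sp,f(307,106,.111)); sl=f(298.5,490,.3685-.162);print('sleeve',sl)
a=[f(x,y,.0575) for x,y in((268,12),(262,175),(350,12),(343,175))]
for i in(0,2): v=a[i+1]-a[i];print(np.arctan2(v[1],v[0]),v)
r=[f(x,95,.06) for x in(152,458)];print('roll',np.mean(r,0),np.subtract(*r)); 
print('bot',f(305,232,.06),f(305,255,.05))
print('need',(sp-sl)/.2)
E
```

```text
spindle [0.58236746 0.02377804 0.1135    ] [0.58157138 0.0240598  0.111     ]
sleeve [0.63938315 0.02164209 0.2065    ]
-0.046930855514882984 [ 0.05017017 -0.00235626  0.        ]
-0.028509374576386973 [ 0.05017785 -0.00143093  0.        ]
roll [0.58242057 0.02405833 0.06      ] [ 2.89356275e-05 -9.52471911e-02  0.00000000e+00]
bot [0.62601814 0.02416227 0.06      ] [0.63618801 0.02428716 0.05      ]
need [-0.28507845  0.01067974 -0.465     ]
```

>>> {"fn": "arm_command", "kwargs": {"increments": [[0.1,0.012,0.05,0,0,0],[0.2,0.012,0.12,0,0,0],[0.283,0.012,0.2,0,0,0],[0.283,0.012,0.29,0,0,0],[0.283,0.012,0.29,0,0,0]]}}

```text
t: 6.5
tool_pos: [0.5806, 0.0229, 0.3092]
orientation: [-0.001, -3.139, -0.0]
force: [-0.5, -1.1, -1.3]
opening: 0.0367
gripper_force: 20.0
```

```bash
python3 - <<'E'
from h import *
snap("wrist","w4",(240,220,400,380),3.75); snap("side","s4",(270,200,370,330),4); s=read_state();print(s["tool_pos"],s["force"])
a=cv2.imread('pics/w4.png');b=cv2.imread('pics/s4.png')[:,:400]
m=np.zeros((600,800,3),np.uint8);m[:400,:400]=cv2.resize(a,(400,400));m[:520,400:]=b;cv2.imwrite('pics/m4.png',m)
E
```

```text
[0.58169872 0.0227581  0.31117789] [ 0.05524241 -0.15574151  0.29839018]
```

View pics/m4.png

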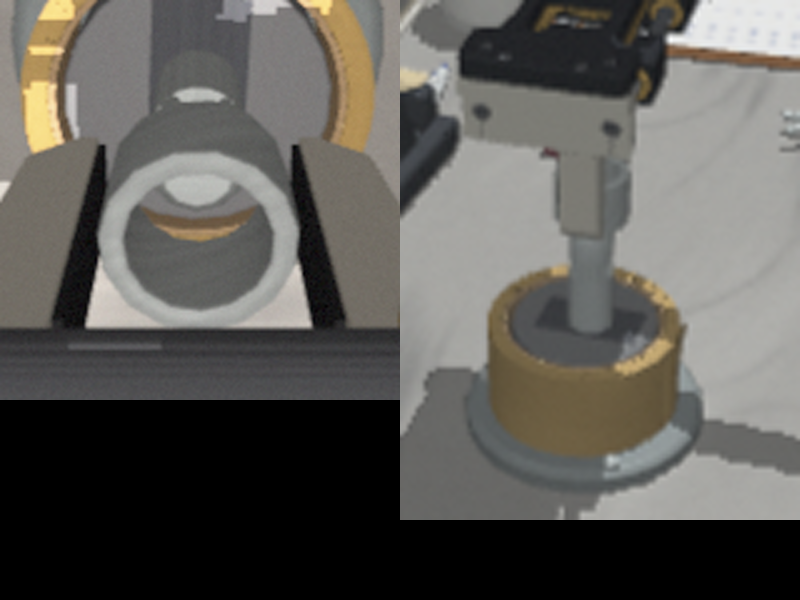

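The wrist view shows the spindle top and the ring centre both near column 198, so they line up across. The side view agrees. Descending.

>>> {"fn": "arm_command", "kwargs": {"increments": [[0,0,0.03,0,0,0],[0,0,0.06,0,0,0],[0,0,0.09,0,0,0],[0,0,0.12,0,0,0],[0,0,0.12,0,0,0]]}}

```text
t: 7.22
tool_pos: [0.5811, 0.0227, 0.286]
orientation: [-0.001, -3.14, -0.0]
force: [0.5, 0.0, -0.7]
opening: 0.0361
gripper_force: 20.0
```

>>> {"fn": "arm_command", "kwargs": {"increments": [[0,0,0.05,0,0,0],[0,0,0.1,0,0,0],[0,0,0.15,0,0,0],[0,0,0.175,0,0,0],[0,0,0.175,0,0,0]]}}

```text
t: 7.85
tool_pos: [0.5811, 0.0227, 0.2513]
orientation: [-0.001, -3.14, -0.0]
force: [-0.7, 0.3, -0.7]
opening: 0.0367
gripper_force: 20.0
```

```bash
python3 - <<'E'
from h import *
print(np.mean([[*read_state()["tool_pos"],*read_state()["force"]] for _ in range(1)],0))
E
```

```text
[ 0.58114302  0.02273741  0.25125178 -0.71569914  0.26337922 -0.74712315]
```

Go down about 2 mm more, then release.

>>> {"fn": "arm_command", "kwargs": {"increments": [[0,0,0.006,0,0,0],[0,0,0.01,0,0,0],[0,0,0.01,0,0,0],[0,0,0.01,0,0,0],[0,0,0.01,0,0,0]]}}

```text
t: 8.48
tool_pos: [0.5814, 0.0227, 0.25]
orientation: [0.001, 3.141, -0.0]
force: [-1.2, -0.6, -0.0]
opening: 0.0367
gripper_force: 20.0
```

>>> {"fn": "arm_command", "kwargs": {"increments": [[0,0,0,0,0,0],[0,0,0,0,0,0],[0,0,0,0,0,0],[0,0,0,0,0,0],[0,0,0,0,0,0]], "fingers": -0.1}}

```text
t: 9.1
tool_pos: [0.5814, 0.0227, 0.25]
orientation: [0.001, 3.142, -0.0]
force: [-0.8, -0.1, 0.5]
opening: 0.0512
gripper_force: 0.0
```

>>> {"fn": "arm_command", "kwargs": {"increments": [[0,0,-0.1,0,0,0],[0,0,-0.25,0,0,0],[0,0,-0.4,0,0,0],[0,0,-0.5,0,0,0],[0,0,-0.6,0,0,0]]}}

```text
t: 9.72
tool_pos: [0.5813, 0.0227, 0.3715]
orientation: [0.001, 3.141, -0.0]
force: [0.3, -0.4, -0.4]
opening: 0.051
gripper_force: 0.0
```

```bash
python3 - <<'E'
from h import *
snap("side","s5",(280,235,355,325),5)
s=read_state();print(s["tool_pos"]);c=[.4585,-.2765];y=-.069
print(plan([.47,-.17,.37],down(np.pi/2+y)))
E
```

```text
[0.58198626 0.02272125 0.37442783]
[ 0.5593 -0.964   0.02   -0.      0.0013  0.0217]
```

View pics/s5.png

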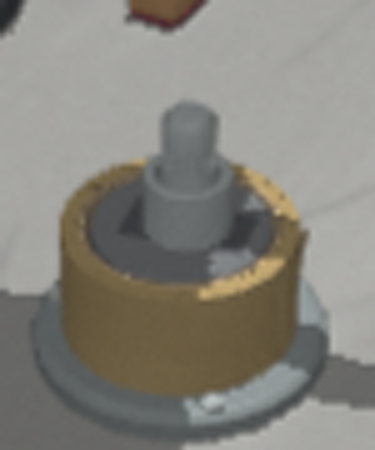

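The sleeve sits flat on the core. Now for the clip.

>>> {"fn": "arm_command", "kwargs": {"increments": [[0.11,-0.2,0,0,0,0.005],[0.22,-0.4,0,0,0,0.01],[0.33,-0.6,0,0,0,0.015],[0.44,-0.8,0,0,0,0.02],[0.56,-0.97,0.02,0,0,0.022]]}}

```text
t: 10.4
tool_pos: [0.4683, -0.1725, 0.3658]
orientation: [-0.111, -3.14, 0.0]
force: [0.2, -0.3, -0.7]
opening: 0.0513
gripper_force: 0.0
```

>>> {"fn": "arm_command", "kwargs": {"increments": [[-0.02,-0.18,0.05,0,0,0],[-0.04,-0.36,0.1,0,0,0],[-0.035,-0.51,0.2,0,0,0],[-0.035,-0.51,0.22,0,0,0],[-0.035,-0.51,0.22,0,0,0]], "fingers": -0.2}}

```text
t: 11.02
tool_pos: [0.4689, -0.2729, 0.3213]
orientation: [-0.11, -3.138, -0.002]
force: [0.4, -0.0, 0.8]
opening: 0.0559
gripper_force: 0.0
```

```bash
python3 - <<'E'
from h import *
snap("wrist","w6",(240,130,440,310),4);s=read_state();print(s["tool_pos"],s["orientation"])
print(proj("w6",[.4585,-.275,.026]))
E
```

```text
[ 0.46920958 -0.27272579  0.32199959] [-1.09189506e-01 -3.13942949e+00 -8.79441936e-04]
(np.float64(313.77641620877057), np.float64(220.37875780628303))
```

View pics/w6.png

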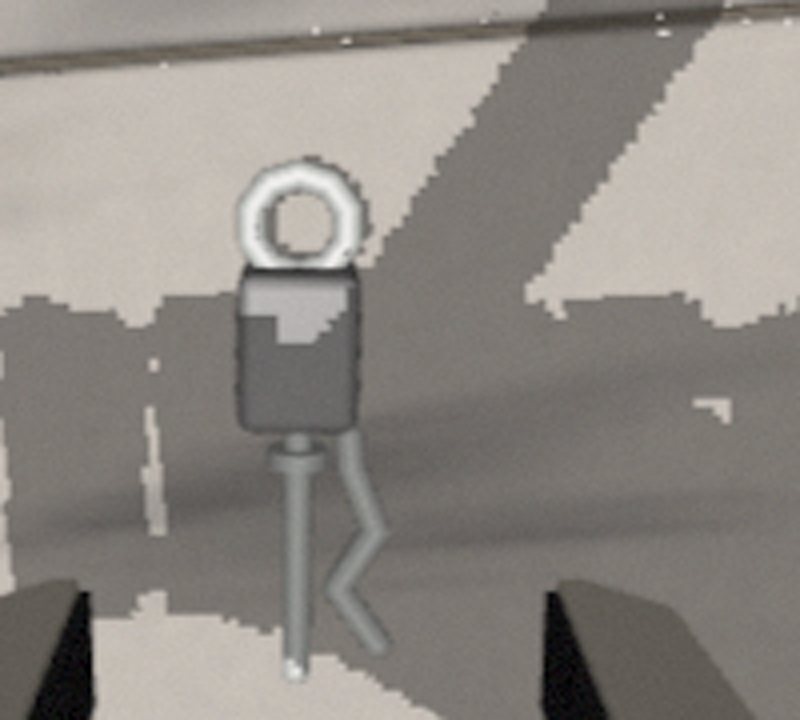

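The clip is seen squarely: tip at crop (295,675), collar at (297,457), grip block x 240–357 and y 270–430.

```bash
python3 - <<'E'
from h import *
f=lambda x,y,z:atz("w6",240+x/4,130+y/4,z)
t=f(295,676,.013);c=f(297,457,.0145);g1=f(298.5,270,.026);g2=f(298,430,.026);e=f(300,215,.014)
for n,p in dict(tip=t,col=c,gr=g1,gf=g2,eye=e).items():print(n,p.round(4))
for p,q in((t,c),(t,e),(g2,g1)): v=p-q;print(np.arctan2(v[1],v[0]),np.linalg.norm(v))
yaw=np.arctan2(*(t-e)[1::-1]);u=np.r_[np.cos(yaw),np.sin(yaw),0]
o=t-.073*u;print('origin',o,g1+.018*u,g2-.014*u)
o=o.copy();o[2]=0;print(plan([*(o-.002*u)[:2],.167+.019],down(np.pi/2+yaw)))
E
```

```text
tip [ 0.5317 -0.2806  0.013 ]
col [ 0.4815 -0.2764  0.0145]
gr [ 0.4406 -0.273   0.026 ]
gf [ 0.4724 -0.2755  0.026 ]
eye [ 0.4318 -0.2722  0.014 ]
-0.08217188909675976 0.05034398124251659
-0.08359231928085312 0.10029202976580827
-0.07605990021277624 0.03191818195940407
origin [ 0.45895507 -0.27446736  0.013     ] [ 0.45851831 -0.27453001  0.026     ] [ 0.45845595 -0.27428353  0.026     ]
[ 6.03e-02 -1.25e-02  6.80e-01  2.00e-04 -1.00e-04  4.50e-03]
```

>>> {"fn": "arm_command", "kwargs": {"increments": [[0.03,-0.008,0.15,0,0,0.004],[0.06,-0.0125,0.3,0,0,0.004],[0.06,-0.0125,0.45,0,0,0.004],[0.06,-0.0125,0.6,0,0,0.004],[0.06,-0.0125,0.67,0,0,0.004]], "force": 35}}

```text
t: 11.7
tool_pos: [0.4569, -0.2739, 0.187]
orientation: [-0.128, -3.138, -0.001]
force: [0.0, -0.2, 1.1]
opening: 0.0556
gripper_force: 0.0
```

>>> {"fn": "arm_command", "kwargs": {"increments": [[0,0,0,0,0,0],[0,0,0,0,0,0],[0,0,0,0,0,0],[0,0,0,0,0,0],[0,0,0,0,0,0]], "fingers": 1}}

```text
t: 12.32
tool_pos: [0.4572, -0.2752, 0.1886]
orientation: [0.13, 3.138, -0.001]
force: [-1.3, 0.7, 4.8]
opening: 0.0239
gripper_force: 35.0
```

>>> {"fn": "arm_command", "kwargs": {"increments": [[0,0,0,0,0,0],[0,0,0,0,0,0],[0,0,0,0,0,0],[0,0,0,0,0,0],[0,0,0,0,0,0]]}}

```text
t: 12.95
tool_pos: [0.4572, -0.2753, 0.1886]
orientation: [0.13, 3.138, -0.001]
force: [-1.2, 1.3, 6.3]
opening: 0.0238
gripper_force: 35.0
```

```bash
python3 - <<'E'
from h import *
s=read_state();print(s["tool_pos"],s["force"],s["opening"],s["gripper_force"])
print(plan([.4567,-.274,.30],down(np.pi/2-.04)))
E
```

```text
[ 0.45720328 -0.27525089  0.18860374] [-1.17381269  1.33454764  6.34748873] 0.023766634144918575 34.99863088130951
[ 2.60e-03  5.80e-03 -5.57e-01 -1.00e-04  2.00e-04 -1.36e-02]
```

>>> {"fn": "arm_command", "kwargs": {"increments": [[0,0,-0.08,0,0,0],[0,0,-0.2,0,0,0],[0,0.15,-0.35,0,0,-0.004],[0,0.3,-0.45,0,0,-0.01],[0,0.5,-0.5,0,0,-0.0136]]}}

```text
t: 13.58
tool_pos: [0.4655, -0.1751, 0.2904]
orientation: [0.064, 3.138, -0.002]
force: [0.0, 0.2, -1.7]
opening: 0.024
gripper_force: 35.0
```

```bash
python3 - <<'E'
from h import *
s=read_state();print(s["tool_pos"],s["force"],s["opening"],s["gripper_force"])
print(plan([.475,.0278,.2703],down(np.pi/2-.04)))
E
```

```text
[ 0.46552533 -0.1751366   0.29042788] [ 0.00792207  0.23749866 -1.68681479] 0.023974880131937135 34.9963653087616
[-6.0000e-03  1.0159e+00  9.9300e-02 -4.0000e-04  9.0000e-04 -2.0000e-04]
```

>>> {"fn": "arm_command", "kwargs": {"increments": [[0,0.2,0,0,0,0],[0,0.4,0,0,0,0],[0,0.6,0.04,0,0,0],[0,0.8,0.08,0,0,0],[-0.006,1.0,0.095,0,0,0]]}}

```text
t: 14.2
tool_pos: [0.474, 0.0256, 0.2693]
orientation: [0.063, 3.141, -0.0]
force: [-0.5, -0.5, -1.2]
opening: 0.0237
gripper_force: 35.0
```

>>> {"fn": "arm_command", "kwargs": {"increments": [[0,0.015,0,0,0,0],[0,0.015,0,0,0,0],[0,0.015,0,0,0,0],[0,0.015,0,0,0,0],[0,0.015,0,0,0,0]]}}

```text
t: 14.82
tool_pos: [0.4745, 0.0267, 0.269]
orientation: [0.064, 3.141, -0.0]
force: [-0.8, -0.8, -0.8]
opening: 0.0233
gripper_force: 35.0
```

```bash
python3 - <<'E'
from h import *
s=read_state();print(s["tool_pos"],s["orientation"],s["force"])
snap("wrist","w7",(240,240,400,400),1); snap("side","s7"); snap("scene","c7")
f=lambda n,x,y,w,h,W,H:cv2.resize(cv2.imread(f'pics/full_{n}.png')[y:y+h,x:x+w],(W,H),interpolation=cv2.INTER_CUBIC)
m=np.zeros((600,800,3),np.uint8)
m[:300,:400]=f("w7",220,270,200,150,400,300);m[:300,400:]=f("s7",280,235,100,75,400,300)
m[300:,:400]=f("c7",260,180,80,60,400,300)
m[300:,400:]=f("c7",275,195,40,30,400,300)
cv2.imwrite('pics/m7.png',m)
for n in("w7","s7","c7"):
  for p in([.582,.0237,.1135],[.571,.0241,.095]): print(n,np.round(proj(n,p),1))
  print(np.round(proj(n,s["tool_pos"]+np.array([.0745,-.003,-.175])),1))
E
```

```text
[0.47448681 0.02674195 0.26899255] [ 6.42154913e-02  3.14091620e+00 -1.40729707e-04] [-0.75913572 -0.80274798 -0.78212399]
w7 [320.2 515.2]
w7 [320.  465.2]
[317.6 430.6]
s7 [317.7 257.1]
s7 [323.1 266.1]
[334.4 268.1]
c7 [294.6 202.9]
c7 [291.9 211.1]
[286.2 217.2]
```

View pics/m7.png

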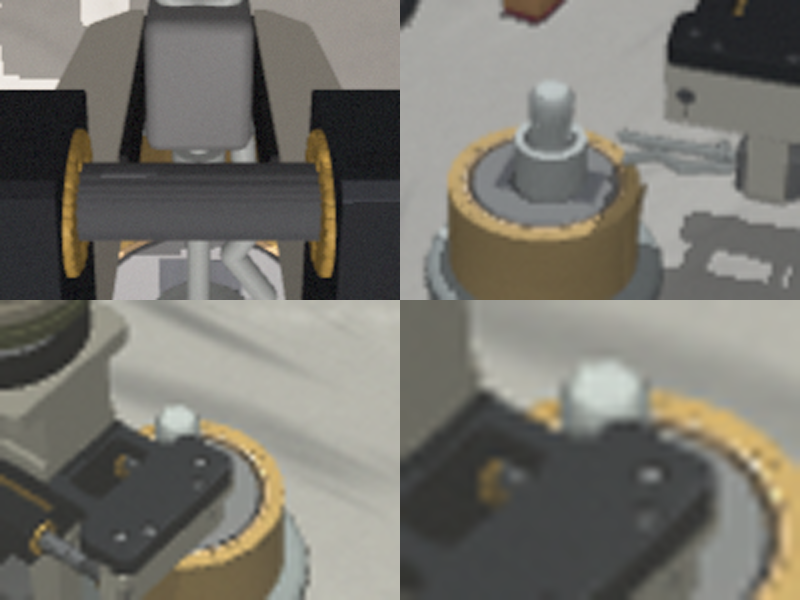

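The side crop puts the leg tip at pixel (335,268.2) against a predicted (334.4,268.1), and the spindle top also matches. The wrist crop shows the leg near column 320. I'll check sideways alignment numerically.

```bash
python3 - <<'E'
from h import *
g=cv2.cvtColor(cv2.imread('pics/full_w7.png'),cv2.COLOR_BGR2GRAY)
for r in range(394,480,6): print(r,' '.join(map(str,g[r,290:352:1])))
E
```

```text
394 77 84 91 99 111 119 120 121 120 120 119 121 118 120 121 122 119 121 120 121 134 142 144 134 134 150 162 164 170 172 167 161 151 143 125 133 144 169 187 183 144 105 120 133 141 151 158 162 166 170 172 174 168 159 150 156 152 131 116 105 80 88
400 184 182 182 183 186 186 182 186 186 154 127 125 123 123 126 126 124 125 125 123 123 120 126 126 135 150 160 165 165 169 167 159 153 143 124 117 117 109 109 112 116 134 150 159 165 172 169 169 166 158 153 144 141 128 118 107 142 179 185 184 185 184
406 180 183 181 182 183 182 181 184 182 155 120 122 124 122 127 125 122 121 121 121 121 123 127 124 137 151 161 161 170 169 167 162 152 141 123 116 121 121 123 124 123 122 121 124 126 127 143 157 163 164 166 170 168 163 156 149 146 136 125 113 115 150
412 184 180 181 182 181 181 181 183 180 155 121 119 121 121 126 123 118 116 113 107 102 104 105 116 135 151 159 163 164 167 165 160 152 140 119 101 99 103 99 105 107 111 114 120 121 121 129 128 125 125 135 148 155 158 162 170 169 168 162 156 151 144
418 181 183 183 180 182 180 182 184 175 146 110 105 104 107 107 105 104 104 103 100 102 102 102 112 
[... 1435 characters left out ...]
3 73 78 73 72 77 74 77 75 75 75 73 75 73 74 71 77 75 70 74 74 73 72 74 75 73 73 72 73 74 75 75 74 71 77 74 74 75 74 74 73 71 75 75
466 24 29 25 25 21 23 24 25 29 20 25 23 25 28 23 24 22 21 24 20 25 29 23 28 25 25 25 25 24 30 18 24 23 28 25 27 23 19 29 29 27 19 18 25 21 25 20 21 26 21 23 24 29 22 19 24 24 24 27 25 25 22
472 24 25 23 18 24 28 23 25 26 23 24 31 23 25 28 28 20 27 18 17 22 24 26 29 19 21 23 29 23 23 26 23 22 23 23 25 30 21 24 23 21 19 25 23 17 29 28 18 19 23 23 21 27 25 20 22 24 28 30 21 24 28
478 21 20 28 22 21 18 25 20 29 25 28 24 21 23 26 18 27 24 25 23 27 26 27 24 28 22 28 25 23 20 24 25 27 25 24 27 22 26 32 26 24 22 29 25 25 25 27 28 31 24 27 27 25 20 29 23 22 20 25 27 22 25
```

```bash
python3 - <<'E'
from h import *
p=atz("w7",318.8,428,.095);s=read_state();print(p,s["tool_pos"],s["orientation"])
T=np.load('pics/w7.npz')['T'];print(np.arctan2(-T[0,0],T[1,0]),T[:3,3])
yy=.0239+(-.04)*(p[0]-.582);print('line y',yy,'dy',yy-p[1])
# same-camera check of grip column in w6-style: slot edge in w3 tilt already used
E
```

```text
[0.54633433 0.02446529 0.095     ] [0.47445072 0.02710044 0.26889508] [-6.32739276e-02 -3.14086243e+00  2.80203726e-05]
-0.0402291620372305 [0.39736654 0.03031202 0.24969022]
line y 0.025326626806693144 dy 0.0008613407306194767
```

>>> {"fn": "arm_command", "kwargs": {"increments": [[-0.02,0.0045,-0.006,0,0,0],[-0.04,0.0045,-0.006,0,0,0],[-0.06,0.0045,-0.006,0,0,0],[-0.08,0.0045,-0.006,0,0,0],[-0.09,0.0045,-0.006,0,0,0]]}}

```text
t: 15.6
tool_pos: [0.4928, 0.0276, 0.2701]
orientation: [-0.062, -3.141, 0.0]
force: [-0.5, 0.5, -0.2]
opening: 0.0237
gripper_force: 35.0
```

>>> {"fn": "arm_command", "kwargs": {"increments": [[-0.01,0,0,0,0,0],[-0.02,0,0,0,0,0],[-0.03,0,0,0,0,0],[-0.04,0,0,0,0,0],[-0.04,0,0,0,0,0]]}}

```text
t: 16.23
tool_pos: [0.5006, 0.0272, 0.2702]
orientation: [0.062, 3.141, -0.0]
force: [-0.2, -0.3, -0.5]
opening: 0.0236
gripper_force: 35.0
```

>>> {"fn": "arm_command", "kwargs": {"increments": [[-0.01,0,0,0,0,0],[-0.02,0,0,0,0,0],[-0.03,0,0,0,0,0],[-0.04,0,0,0,0,0],[-0.04,0,0,0,0,0]]}}

```text
t: 16.85
tool_pos: [0.5086, 0.0269, 0.2702]
orientation: [0.063, 3.141, -0.0]
force: [-0.2, 0.5, -1.8]
opening: 0.024
gripper_force: 35.0
```

>>> {"fn": "arm_command", "kwargs": {"increments": [[-0.005,0,0,0,0,0],[-0.01,0,0,0,0,0],[-0.015,0,0,0,0,0],[-0.02,0,0,0,0,0],[-0.02,0,0,0,0,0]]}}

```text
t: 17.48
tool_pos: [0.5125, 0.0268, 0.2701]
orientation: [0.063, 3.141, -0.0]
force: [0.1, 0.8, 0.1]
opening: 0.0241
gripper_force: 35.0
```

>>> {"fn": "arm_command", "kwargs": {"increments": [[-0.005,0,0,0,0,0],[-0.01,0,0,0,0,0],[-0.015,0,0,0,0,0],[-0.02,0,0,0,0,0],[-0.02,0,0,0,0,0]]}}

```text
t: 18.1
tool_pos: [0.5165, 0.0266, 0.2701]
orientation: [0.063, 3.141, -0.0]
force: [-1.3, 0.2, 0.3]
opening: 0.0238
gripper_force: 35.0
```

>>> {"fn": "arm_command", "kwargs": {"increments": [[-0.005,0,0,0,0,0],[-0.01,0,0,0,0,0],[-0.015,0,0,0,0,0],[-0.02,0,0,0,0,0],[-0.02,0,0,0,0,0]]}}

```text
t: 18.73
tool_pos: [0.5204, 0.0265, 0.27]
orientation: [-0.062, -3.141, -0.0]
force: [0.2, 1.5, -1.1]
opening: 0.0238
gripper_force: 35.0
```

>>> {"fn": "arm_command", "kwargs": {"increments": [[-0.005,0,0,0,0,0],[-0.01,0,0,0,0,0],[-0.015,0,0,0,0,0],[-0.02,0,0,0,0,0],[-0.02,0,0,0,0,0]]}}

```text
t: 19.35
tool_pos: [0.5246, 0.0264, 0.2702]
orientation: [0.062, 3.141, 0.0]
force: [-0.7, 2.5, -0.3]
opening: 0.0233
gripper_force: 35.0
```

>>> {"fn": "arm_command", "kwargs": {"increments": [[-0.005,0,0,0,0,0],[-0.01,0,0,0,0,0],[-0.015,0,0,0,0,0],[-0.02,0,0,0,0,0],[-0.02,0,0,0,0,0]]}}

```text
t: 19.98
tool_pos: [0.5287, 0.0262, 0.2702]
orientation: [0.062, 3.14, 0.0]
force: [-1.2, 4.0, -0.6]
opening: 0.0238
gripper_force: 35.0
```

>>> {"fn": "arm_command", "kwargs": {"increments": [[-0.005,0,0,0,0,0],[-0.01,0,0,0,0,0],[-0.015,0,0,0,0,0],[-0.02,0,0,0,0,0],[-0.02,0,0,0,0,0]]}}

```text
t: 20.6
tool_pos: [0.5327, 0.0259, 0.2703]
orientation: [0.062, 3.14, -0.0]
force: [0.1, 4.8, -1.3]
opening: 0.0237
gripper_force: 35.0
```

>>> {"fn": "arm_command", "kwargs": {"increments": [[0,0.003,0,0,0,0],[0,0.005,0,0,0,0],[0,0.005,0,0,0,0],[0,0.005,0,0,0,0],[0,0.005,0,0,0,0]]}}

```text
t: 21.22
tool_pos: [0.5326, 0.0267, 0.2702]
orientation: [0.063, 3.141, -0.001]
force: [1.8, -1.0, -0.6]
opening: 0.0236
gripper_force: 35.0
```

```bash
python3 - <<'E'
from h import *
s=read_state();print(s["tool_pos"],s["force"],s["wrist_torque"])
E
```

```text
[0.53256549 0.02672306 0.27023563] [ 1.76949015 -0.9778334  -0.55138331] [-0.08159085 -0.27097275 -0.00643106]
```

```bash
cat >> h.py <<'E'
def shift(a,b,box,m=22):
    "subpixel move of the patch from picture a to picture b, 8x upsampled"
    x0,y0,x1,y1=box;A=cv2.imread(f'pics/full_{a}.png',0);B=cv2.imread(f'pics/full_{b}.png',0)
    up=lambda i:cv2.resize(i,None,fx=8,fy=8,interpolation=cv2.INTER_CUBIC)
    r=cv2.matchTemplate(up(B[y0-m:y1+m,x0-m:x1+m]),up(A[y0:y1,x0:x1]),cv2.TM_CCOEFF_NORMED)
    _,v,_,l=cv2.minMaxLoc(r);return l[0]/8-m,l[1]/8-m,v
def spindle_slide(b):
    dx=shift("s7",b,(309,252,327,264))
    p=lambda d:np.array(proj("s7",[.582+d,.0237-.04*d,.1135]))
    g=p(.01)-p(0); return np.dot(dx[:2],g)/np.dot(g,g)*10,dx,g
E
python3 - <<'E'
from h import *
snap("side","s8");print(spindle_slide("s8"),spindle_slide("s5"))
print(shift("s7","s8",(299,300,335,318)))
E
```

```text
(np.float64(-26.890188227151903), (11.5, 14.375, 0.6384826898574829), array([-5.04916978, -0.87183386])) (np.float64(0.9720272350164499), (0.25, -4.375, 0.7268833518028259), array([-5.04916978, -0.87183386]))
(0.0, 0.625, 0.7190881967544556)
```

```bash
python3 - <<'E'
from h import *
for n in("s7","s8"):
  g=cv2.imread(f'pics/full_{n}.png',0)
  for r in range(252,274,3): print(n,r,' '.join(map(str,g[r,296:346])))
E
```

```text
s7 252 164 165 165 166 166 168 167 166 166 165 165 166 165 165 166 166 165 167 166 166 166 165 166 167 166 166 166 166 167 166 167 167 167 166 166 165 165 165 165 165 166 166 166 167 168 167 167 167 168 161
s7 255 167 167 166 166 167 166 165 164 164 166 166 165 166 166 167 166 166 167 171 176 184 184 184 177 173 169 166 165 165 165 166 166 165 166 167 167 167 166 165 167 167 167 167 167 167 166 167 167 165 158
s7 258 166 166 165 167 166 166 166 167 166 165 166 165 166 166 166 162 141 138 169 185 193 193 192 191 187 165 135 139 165 165 165 166 166 169 167 168 168 167 167 167 165 168 168 168 167 166 166 166 165 164
s7 261 166 166 166 166 166 166 165 163 166 165 167 166 167 166 167 162 130 118 128 134 140 143 144 142 134 128 124 145 166 167 168 168 168 168 168 168 168 168 167 168 168 168 167 166 165 165 165 167 167 162
s7 264 167 167 166 165 166 167 166 166 166 166 166 167 166 167 167 162 130 105 110 116 120 118 114 115 107 107 113 152 168 167 167 168 168 169 167 168 167 168 168 169 167 166 166 167 167 168 168 169 169 161
s7 267 167 166 167 167 167 166 166 167 167 165 164 165 167 181 18
[... 1477 characters left out ...]
07 101 107 144 161 168 168 167 168 165 159 158 164 167 153 112 122 119 112 120 117 124 123 123 122 118
s8 267 166 167 165 166 166 167 166 167 168 165 165 165 158 129 116 115 112 113 112 108 106 108 109 104 104 107 120 121 125 128 134 138 137 133 130 112 127 114 90 112 122 122 122 121 122 122 122 123 118 91
s8 270 165 166 165 166 167 166 164 157 146 130 136 123 121 118 114 109 103 105 105 117 125 130 125 108 98 108 100 101 111 114 114 108 109 115 114 100 96 84 82 109 121 122 121 122 122 121 122 123 117 83
s8 273 166 164 157 135 121 99 117 124 81 82 81 80 83 93 99 111 119 119 116 114 112 110 105 113 109 111 108 107 100 95 92 87 89 91 100 124 101 79 83 111 122 122 121 121 121 120 121 123 118 91
```

The spindle hasn't moved (edges at columns 312–323 as before), and the straight leg shows beyond it at about (305,264), so it is through the hole. I'll keep pushing gently.

>>> {"fn": "arm_command", "kwargs": {"increments": [[-0.005,0,0,0,0,0],[-0.01,0,0,0,0,0],[-0.015,0.001,0,0,0,0],[-0.02,0.001,0,0,0,0],[-0.02,0.001,0,0,0,0]]}}

```text
t: 21.9
tool_pos: [0.5366, 0.0268, 0.27]
orientation: [0.063, 3.141, -0.001]
force: [-0.1, -2.4, -1.6]
opening: 0.0239
gripper_force: 35.0
```

>>> {"fn": "arm_command", "kwargs": {"increments": [[-0.005,0,0,0,0,0],[-0.01,0,0,0,0,0],[-0.015,0.001,0,0,0,0],[-0.02,0.001,0,0,0,0],[-0.02,0.001,0,0,0,0]]}}

```text
t: 22.52
tool_pos: [0.5406, 0.0268, 0.2702]
orientation: [0.063, 3.141, -0.001]
force: [-1.2, -5.5, -1.8]
opening: 0.0237
gripper_force: 35.0
```

```bash
python3 - <<'E'
from h import *
snap("side","s9"); snap("scene","c9"); s=read_state();print(s["tool_pos"],s["force"],s["wrist_torque"])
for n in("s9",):
  g=cv2.imread(f'pics/full_{n}.png',0)
  for r in range(258,280,2): print(n,r,' '.join(map(str,g[r,286:346])))
for p in([.617,.022,.095],[.611,.042,.095],[.571,.024,.095],[.593,.023,.095],[.596,.033,.095]): print(np.round(proj("s9",p),1))
E
```

```text
[0.54064173 0.0267869  0.27018382] [-0.55448438 -5.43647987 -0.51291215] [-0.8986706   0.18623188 -0.19671421]
s9 258 166 167 166 167 165 166 166 166 166 166 166 166 165 167 167 167 166 166 166 166 165 159 134 132 127 123 115 123 124 123 124 123 123 124 123 123 124 123 123 124 124 123 123 124 124 123 124 123 124 123 124 124 124 124 120 102 67 59 58 69
s9 260 166 165 166 166 166 165 168 167 166 167 167 168 167 167 168 168 166 165 166 165 165 166 167 166 166 160 125 109 114 122 124 123 119 123 121 121 120 122 123 125 123 123 124 123 124 124 124 124 124 124 123 123 123 123 123 124 119 99 109 123
s9 262 165 165 166 166 166 165 165 165 166 166 167 166 166 165 162 145 138 128 133 147 147 159 159 157 160 155 122 109 113 115 118 119 118 115 109 105 104 136 164 155 157 145 141 142 133 121 123 121 123 124 123 122 124 123 124 124 121 112 121 123
s9 264 167 166 166 166 166 166 167 167 166 167 166 167 166 165 161 135 122 124 120 123 122 125 130 133 138 134 114 105 109 113 115 113 113 111 106 101 107 146 168 159 133 144 160 161 131 125 122 122 122 122 119 113 121 117 121 112 113 104 118 119
s9 266
[... 969 characters left out ...]
66 167 168 169 168 167 152 115 84 84 83 82 82 82 80 72 75 93 99 102 107 116 117 121 122 122 122 118 117 114 104 100 96 91 84 82 80 76 89 124 122 122 121 121 122 121 121 118 105 89 75 74 74 82
s9 276 166 167 166 168 167 166 167 168 169 164 143 131 95 98 90 82 83 83 82 79 66 61 72 96 99 102 105 106 107 108 109 108 107 108 107 105 103 99 95 89 82 82 80 75 89 124 121 122 122 123 121 122 122 118 97 89 74 76 72 75
s9 278 166 167 165 167 167 167 168 168 164 162 164 91 102 114 82 83 82 81 78 65 58 60 72 94 100 104 104 108 107 108 108 109 108 108 106 104 101 99 96 89 76 58 59 63 67 80 92 95 98 107 109 115 117 113 98 92 79 82 88 127
[300.3 262. ]
[300.4 268.2]
[323.1 266.1]
[312.1 264.1]
[309.3 266.8]
```

Spindle edges are unmoved. The tip is at (300,263) and the bent leg's end at about (300,269). About 5 mm remain; I'll ease the sideways load and push on.

>>> {"fn": "arm_command", "kwargs": {"increments": [[0,-0.003,0,0,0,0],[-0.005,-0.003,0,0,0,0],[-0.01,-0.003,0,0,0,0],[-0.01,-0.003,0,0,0,0],[-0.01,-0.003,0,0,0,0]]}}

```text
t: 23.25
tool_pos: [0.5426, 0.0264, 0.2702]
orientation: [0.062, 3.141, 0.0]
force: [-0.2, -3.8, -1.6]
opening: 0.0239
gripper_force: 35.0
```

>>> {"fn": "arm_command", "kwargs": {"increments": [[-0.003,0,0,0,0,0],[-0.006,0,0,0,0,0],[-0.01,0,0,0,0,0],[-0.01,0,0,0,0,0],[-0.01,0,0,0,0,0]]}}

```text
t: 23.88
tool_pos: [0.5445, 0.0263, 0.2701]
orientation: [0.062, 3.141, 0.0]
force: [0.5, -2.2, -1.5]
opening: 0.0241
gripper_force: 35.0
```

>>> {"fn": "arm_command", "kwargs": {"increments": [[-0.003,-0.001,0,0,0,0],[-0.006,-0.001,0,0,0,0],[-0.01,-0.001,0,0,0,0],[-0.01,-0.001,0,0,0,0],[-0.01,-0.001,0,0,0,0]]}}

```text
t: 24.5
tool_pos: [0.5463, 0.0261, 0.27]
orientation: [-0.062, -3.14, -0.0]
force: [-3.9, -1.5, 0.0]
opening: 0.0237
gripper_force: 35.0
```

>>> {"fn": "arm_command", "kwargs": {"increments": [[-0.003,0,0,0,0,0],[-0.006,0,0,0,0,0],[-0.01,0,0,0,0,0],[-0.01,0,0,0,0,0],[-0.01,0,0,0,0,0]]}}

```text
t: 25.12
tool_pos: [0.5484, 0.0259, 0.27]
orientation: [-0.062, -3.141, -0.0]
force: [-2.9, -1.3, -1.1]
opening: 0.0239
gripper_force: 35.0
```

```bash
python3 - <<'E'
from h import *
snap("side","s10"); s=read_state();print(s["tool_pos"],s["force"])
g=cv2.imread('pics/full_s10.png',0)
for r in range(256,276,2): print(r,' '.join(map(str,g[r,286:336])))
E
```

```text
[0.54845106 0.0259352  0.27004408] [-4.22981584 -1.74331648 -0.56152116]
256 167 166 166 165 165 165 166 166 166 166 165 166 166 167 168 166 159 132 123 123 119 110 117 124 124 124 123 124 123 123 124 123 123 123 124 124 124 124 123 124 124 124 123 123 124 122 124 124 123 123
258 167 166 166 166 165 167 167 166 166 165 167 166 166 166 165 166 166 164 156 144 144 145 141 133 131 121 122 121 124 123 124 124 123 124 124 124 123 123 123 123 123 124 123 123 123 124 123 123 123 123
260 166 165 165 166 166 167 167 167 166 166 168 165 161 164 164 168 166 165 165 165 165 166 167 167 157 114 113 120 123 125 125 119 121 116 118 120 126 125 125 123 124 123 123 124 124 124 124 123 124 124
262 166 165 166 165 165 165 165 166 166 166 164 147 136 139 137 133 138 128 132 147 146 159 159 157 151 114 110 113 117 118 118 116 112 107 102 106 145 166 167 163 142 122 116 119 122 123 120 123 122 122
264 165 166 166 166 166 166 166 166 166 166 166 164 149 132 132 127 122 125 119 119 122 125 130 134 133 113 107 111 113 113 113 112 109 105 102 105 125 112 131 158 114 128 122 122 121 122 122 121 120 119
266 166
[... 267 characters left out ...]
14 120 125 123 125 120 128 124 111 103 113 115 112 101 109 108 110 108 115 118 109 104 93 90 124 122 122 122 123 122 122 123 120
270 166 166 168 169 168 167 167 166 166 166 164 155 139 122 104 103 102 100 98 99 97 92 98 104 115 124 130 130 130 129 129 129 129 133 130 126 127 128 107 70 89 124 122 122 122 122 122 122 121 119
272 166 166 168 166 167 167 166 166 167 162 138 100 90 77 88 97 83 88 85 82 82 84 84 97 114 115 103 98 111 110 110 108 108 105 102 99 98 110 108 80 88 124 122 122 122 122 122 121 122 119
274 166 166 166 167 168 167 167 167 168 158 105 103 99 88 83 83 82 81 83 82 80 73 78 94 99 102 107 115 119 121 122 123 121 119 118 113 104 100 92 75 89 124 122 122 122 120 122 122 122 117
```

>>> {"fn": "arm_command", "kwargs": {"increments": [[-0.002,0,0,0,0,0],[-0.004,0,0,0,0,0],[-0.006,0,0,0,0,0],[-0.007,0,0,0,0,0],[-0.007,0,0,0,0,0]]}}

```text
t: 25.8
tool_pos: [0.5498, 0.0259, 0.2701]
orientation: [-0.063, -3.141, -0.0]
force: [-4.5, -0.7, -1.6]
opening: 0.024
gripper_force: 35.0
```

>>> {"fn": "arm_command", "kwargs": {"increments": [[-0.002,0,0,0,0,0],[-0.004,0,0,0,0,0],[-0.006,0,0,0,0,0],[-0.007,0,0,0,0,0],[-0.007,0,0,0,0,0]]}}

```text
t: 26.42
tool_pos: [0.5513, 0.0258, 0.2701]
orientation: [-0.063, -3.141, 0.0]
force: [-4.3, -1.1, -1.3]
opening: 0.0235
gripper_force: 35.0
```

>>> {"fn": "arm_command", "kwargs": {"increments": [[-0.002,0,0,0,0,0],[-0.004,0,0,0,0,0],[-0.006,0,0,0,0,0],[-0.008,0,0,0,0,0],[-0.008,0,0,0,0,0]]}}

```text
t: 27.05
tool_pos: [0.5529, 0.0257, 0.2701]
orientation: [0.063, 3.141, -0.0]
force: [-4.0, -1.7, -1.1]
opening: 0.0237
gripper_force: 35.0
```

>>> {"fn": "arm_command", "kwargs": {"increments": [[-0.002,0,0,0,0,0],[-0.004,0,0,0,0,0],[-0.006,0,0,0,0,0],[-0.008,0,0,0,0,0],[-0.008,0,0,0,0,0]]}}

```text
t: 27.68
tool_pos: [0.5545, 0.0257, 0.2701]
orientation: [0.063, 3.141, -0.0]
force: [-3.7, -1.2, -1.3]
opening: 0.0237
gripper_force: 35.0
```

>>> {"fn": "arm_command", "kwargs": {"increments": [[-0.002,0,0,0,0,0],[-0.004,0,0,0,0,0],[-0.006,0,0,0,0,0],[-0.008,0,0,0,0,0],[-0.008,0,0,0,0,0]]}}

```text
t: 28.3
tool_pos: [0.5561, 0.0256, 0.2701]
orientation: [0.062, 3.141, -0.0]
force: [-5.4, -1.3, -2.2]
opening: 0.0238
gripper_force: 35.0
```

>>> {"fn": "arm_command", "kwargs": {"increments": [[-0.002,0,0,0,0,0],[-0.004,0,0,0,0,0],[-0.006,0,0,0,0,0],[-0.008,0,0,0,0,0],[-0.008,0,0,0,0,0]]}}

```text
t: 28.92
tool_pos: [0.5577, 0.0255, 0.2701]
orientation: [0.063, 3.141, -0.0]
force: [-4.3, -0.9, -2.4]
opening: 0.0235
gripper_force: 35.0
```

>>> {"fn": "arm_command", "kwargs": {"increments": [[-0.002,0,0,0,0,0],[-0.004,0,0,0,0,0],[-0.006,0,0,0,0,0],[-0.008,0,0,0,0,0],[-0.008,0,0,0,0,0]]}}

```text
t: 29.55
tool_pos: [0.5593, 0.0255, 0.2701]
orientation: [0.062, 3.141, -0.0]
force: [-3.4, -1.8, -1.4]
opening: 0.0239
gripper_force: 35.0
```

>>> {"fn": "arm_command", "kwargs": {"increments": [[-0.002,0,0,0,0,0],[-0.004,0,0,0,0,0],[-0.006,0,0,0,0,0],[-0.008,0,0,0,0,0],[-0.008,0,0,0,0,0]]}}

```text
t: 30.18
tool_pos: [0.5602, 0.0255, 0.27]
orientation: [-0.062, -3.138, 0.0]
force: [-9.8, -1.9, 2.9]
opening: 0.0238
gripper_force: 35.0
```

```bash
python3 - <<'E'
from h import *
snap("side","s11"); s=read_state();print(s["tool_pos"],s["force"])
g=cv2.imread('pics/full_s11.png',0)
for r in range(258,274,2): print(r,' '.join(map(str,g[r,280:326])))
x=s["tool_pos"][0]+.0015
for c,y in((.073,.022),(.067,.042),(.035-.011,.024),(.035+.011,.023)): print(np.round(proj("s11",[x+c,y,.095]),1))
E
```

```text
[0.56018318 0.02547837 0.26998483] [-9.90463618 -2.06171303  3.43770909]
258 166 166 165 166 166 167 166 166 166 165 165 167 168 167 166 165 166 166 166 166 165 166 164 158 153 129 116 117 122 123 122 122 123 122 123 123 124 123 124 124 124 124 123 124 124 124
260 166 166 166 165 166 168 166 166 165 165 166 165 157 149 147 158 161 159 161 163 162 167 166 166 161 139 108 115 118 121 121 121 119 111 105 105 111 139 142 135 127 125 121 122 124 124
262 165 166 166 166 165 166 167 166 166 166 165 158 127 125 130 125 129 133 139 138 136 132 130 129 135 126 103 110 113 115 116 115 113 109 105 100 118 154 157 166 154 129 122 121 122 119
264 166 166 166 166 166 167 166 166 166 166 165 167 166 164 158 153 142 139 119 115 107 114 118 117 122 120 110 105 110 111 111 110 110 106 106 121 136 122 115 149 102 124 121 122 122 122
266 167 167 167 166 166 166 166 166 166 166 167 160 135 131 128 126 126 125 123 121 119 121 127 123 115 118 106 105 107 108 108 104 103 105 107 114 121 109 125 121 87 123 121 121 122 121
268 167 166 165 165 165 166 167 167 167 168 165 159 132 120 132 145 142 136 135 165 153 132 110 115 122 127 129 132 130 132 132 130 132 133 134 136 133 133 96 77 87 123 122 121 122 122
270 166 166 167 167 166 166 165 166 167 168 167 167 167 166 166 166 165 155 137 122 102 103 101 95 105 107 108 106 105 110 110 109 110 107 102 104 106 111 107 81 87 125 121 122 121 121
272 167 166 168 168 166 165 166 167 167 166 165 166 166 166 163 149 119 101 89 79 89 98 82 91 97 104 116 120 119 116 114 113 113 113 113 119 116 113 103 76 89 127 122 121 123 121
[291.5 260.6]
[291.5 266.8]
[315.7 264.9]
[304.8 263. ]
```

The spindle now holds (−9.9 N). Its edges at 305/316 and the tip at 291.5 match the home geometry, and the bent leg's end is at its rest position. One slight extra push to confirm.

>>> {"fn": "arm_command", "kwargs": {"increments": [[-0.001,0,0,0,0,0],[-0.002,0,0,0,0,0],[-0.003,0,0,0,0,0],[-0.003,0,0,0,0,0],[-0.003,0,0,0,0,0]]}}

```text
t: 30.85
tool_pos: [0.5605, 0.0255, 0.2699]
orientation: [-0.062, -3.137, 0.0]
force: [-12.6, -1.4, 4.0]
opening: 0.0237
gripper_force: 35.0
```

>>> {"fn": "arm_command", "kwargs": {"increments": [[0.002,0,0,0,0,0],[0.004,0,0,0,0,0],[0.006,0,0,0,0,0],[0.006,0,0,0,0,0],[0.006,0,0,0,0,0]]}}

```text
t: 31.48
tool_pos: [0.5598, 0.0255, 0.27]
orientation: [-0.062, -3.14, 0.0]
force: [-7.4, -1.6, 1.3]
opening: 0.0237
gripper_force: 35.0
```

>>> {"fn": "arm_command", "kwargs": {"increments": [[0.002,0,0,0,0,0],[0.004,0,0,0,0,0],[0.005,0,0,0,0,0],[0.005,0,0,0,0,0],[0.005,0,0,0,0,0]]}}

```text
t: 32.1
tool_pos: [0.5593, 0.0255, 0.2702]
orientation: [0.063, 3.141, -0.0]
force: [-3.0, -2.2, -1.6]
opening: 0.024
gripper_force: 35.0
```

>>> {"fn": "arm_command", "kwargs": {"increments": [[0,0,0,0,0,0],[0,0,0,0,0,0],[0,0,0,0,0,0],[0,0,0,0,0,0],[0,0,0,0,0,0]], "fingers": -0.1}}

```text
t: 32.72
tool_pos: [0.5593, 0.0255, 0.2702]
orientation: [0.062, 3.141, 0.0]
force: [0.1, -0.6, -0.3]
opening: 0.051
gripper_force: 0.0
```

>>> {"fn": "arm_command", "kwargs": {"increments": [[0,0,-0.05,0,0,0],[0,0,-0.15,0,0,0],[0,0,-0.3,0,0,0],[0,0,-0.45,0,0,0],[0,0,-0.5,0,0,0]]}}

```text
t: 33.35
tool_pos: [0.56, 0.0255, 0.3741]
orientation: [0.062, 3.135, -0.0]
force: [0.1, 0.2, -0.4]
opening: 0.051
gripper_force: 0.0
```

```bash
python3 - <<'E'
from h import *
snap("side","s12"); snap("wrist","w12"); s=read_state();print(s["tool_pos"],s["force"])
g=cv2.imread('pics/full_s12.png',0)
for r in range(256,274,2): print(r,' '.join(map(str,g[r,284:340])))
d=np.load('pics/w12.npz')
o=np.array([.561,.0254,.095]);R2=R.from_euler('z',-.04)
for n,c in dict(tip=(.073,0,0),bend=(.067,.0195,0),waist=(.052,.0085,0),spin=(.035,0,.0185),collar=(.022,0,0),gripf=(.014,0,.013),gripr=(-.018,0,.013),eye=(-.035,0,0)).items(): print(n,np.round(proj("w12",o+R2.apply(c)),1),np.round(proj("s12",o+R2.apply(c)),1))
E
```

```text
[0.55968697 0.02547479 0.37223021] [0.84340955 0.21900761 0.35896066]
256 165 166 165 163 164 163 164 163 164 163 164 165 163 164 164 165 167 164 164 164 161 154 130 112 117 118 119 118 117 117 116 122 154 164 164 163 164 164 164 163 163 163 164 165 164 165 165 165 164 165 164 165 166 165 165 166
258 164 165 164 164 164 164 164 165 157 127 133 130 131 147 156 156 161 164 165 164 161 138 105 116 122 125 124 126 125 119 111 99 118 166 166 165 164 164 164 163 163 163 164 163 165 165 166 165 165 165 165 164 165 166 165 166
260 165 164 163 164 164 164 164 165 165 159 129 118 117 124 128 132 130 130 131 147 152 133 106 113 116 119 120 121 119 112 106 102 123 164 163 163 165 165 164 161 152 150 151 154 162 165 166 163 164 165 165 166 166 166 165 165
262 163 164 164 164 164 163 165 164 163 164 165 163 165 161 141 127 129 118 118 124 126 119 103 108 112 115 115 112 111 107 103 99 121 165 165 164 163 164 161 143 84 87 86 87 87 87 104 134 151 154 160 166 166 166 164 164
264 164 164 166 164 164 164 164 164 163 157 156 156 152 138 128 134 134 129 127 127 130 110 108 104 108 110 110 110 108 105 10
[... 489 characters left out ...]
 86 91 102 83 79 107
270 165 164 164 164 166 166 165 165 165 164 164 164 164 164 164 165 165 163 150 94 114 110 121 129 126 125 126 125 126 127 126 130 130 126 111 99 82 69 72 72 77 82 86 88 88 88 88 88 88 87 87 106 138 88 76 115
272 164 163 163 164 165 164 165 165 164 165 162 148 117 99 89 76 87 97 81 89 95 102 112 108 110 111 107 101 103 105 104 105 108 107 108 97 62 69 71 64 41 62 69 66 57 74 79 85 88 89 104 137 105 73 102 109
tip [317.8 325.1] [291.8 260.8]
bend [342.3 318.4] [291.4 266.9]
waist [328.6 301.3] [300.7 265.1]
spin [317.7 291.6] [310.5 256.1]
collar [317.8 265.5] [317.  265.3]
gripf [317.8 261.6] [321.1 260.4]
gripr [317.7 218.4] [337.5 263.2]
eye [317.8 191. ] [345.9 270.4]
```

```bash
python3 - <<'E'
from h import *
g=cv2.imread('pics/full_w12.png',0)
for r in list(range(180,258,6))+list(range(256,332,2)): print(r,' '.join(map(str,g[r,300:350:(1 if r>255 else 2)])))
E
```

```text
180 167 171 181 153 117 118 118 118 121 122 120 120 115 119 116 114 112 110 127 136 113 110 161 213 216
186 216 214 212 177 128 118 125 140 143 151 149 149 148 145 137 153 135 125 125 124 157 184 183 173 161
192 205 186 113 97 131 153 155 140 105 82 87 84 82 95 134 221 240 208 141 125 127 173 206 206 205
198 80 74 75 135 161 151 124 83 80 82 83 80 86 85 82 143 224 244 206 93 76 75 130 197 206
204 140 139 135 137 162 154 132 127 142 144 143 143 142 140 125 169 228 239 198 173 146 86 75 76 75
210 135 136 105 67 86 128 144 133 130 122 111 113 119 125 139 142 133 111 146 144 143 146 146 144 142
216 87 96 62 63 71 95 103 111 107 110 110 106 104 105 169 166 162 162 145 127 114 134 124 140 142
222 116 85 23 18 70 96 109 109 109 110 107 104 105 105 104 104 104 103 100 91 105 112 78 58 135
228 118 85 59 66 78 100 108 108 109 109 109 104 107 107 107 105 103 104 102 90 109 117 117 117 119
234 120 82 62 56 80 103 108 106 106 108 106 110 107 106 105 102 103 101 105 90 118 118 119 115 118
240 114 63 19 55 84 102 109 109 105 107 107 101 106 105 103 104 103 103 101 91 117 119 118 119 117
246 117 80 
[... 7044 characters left out ...]
 177 174 173 173 174 174 172 173 174 174 173 171 174 171 173 174 174 173 171 172 171 172
326 181 183 180 182 183 180 181 181 181 177 180 180 179 177 171 154 150 147 143 151 166 177 175 177 172 173 173 173 171 172 175 174 174 173 174 172 173 174 173 173 175 175 177 173 171 172 175 174 174 179
328 181 182 182 179 180 181 181 177 179 179 175 179 177 178 176 177 174 177 179 176 178 176 175 178 177 179 176 177 175 175 176 177 176 178 179 178 178 178 178 180 179 182 182 180 181 181 181 179 183 182
330 181 179 178 182 179 179 182 180 178 181 179 183 183 181 185 183 182 181 184 182 179 183 183 184 185 184 185 185 185 183 182 184 186 180 184 185 186 184 187 187 187 185 183 183 187 185 188 188 191 191
```

```bash
python3 - <<'E'
from h import *
for z in(.1005,.1015): print('collar front',z,atz("w12",318,267.6,z)[0],'rear/top start',atz("w12",318,261.3,z)[0])
for z in(.096,.098): print('spindle front',z,atz("w12",318,271.3,z)[0])
print('tip',atz("w12",317,326,.097)[0],'grip front',atz("w12",318,255,.107)[0])
f=lambda r,z=.1135:atz("w12",317,r,z)[0]
print('top flat',f(283.5),f(301),np.mean([f(283.5),f(301)]))
E
```

```text
collar front 0.1005 0.5825633200620884 rear/top start 0.5775650899599627
collar front 0.1015 0.5821710163626891 rear/top start 0.5771924729522958
spindle front 0.096 0.5873409721179164
spindle front 0.098 0.5865330488039713
tip 0.6335174873882468 grip front 0.5703230493619014
top flat 0.5896261641039535 0.603425107674096 0.5965256358890247
```

The clip is snapped in behind the spindle, but the wrist view shows the collar drawn back about 2–3 mm: collar front x≈0.5825 against spindle front ≈0.586. I'll push it home from behind on the eye with closed fingers.

>>> {"fn": "arm_command", "kwargs": {"increments": [[0.08,0,0,0,0,0],[0.16,0,0,0,0,0],[0.24,0,0,0,0,0],[0.31,0,0,0,0,0],[0.31,0,0,0,0,0]], "fingers": 1, "force": 20}}

```text
t: 34.08
tool_pos: [0.4965, 0.028, 0.3689]
orientation: [-0.062, -3.139, -0.0]
force: [0.9, 0.7, -0.9]
opening: 0.0057
gripper_force: 0.0
```

>>> {"fn": "arm_command", "kwargs": {"increments": [[0,0,0.1,0,0,0],[0,0,0.2,0,0,0],[0,0,0.3,0,0,0],[0,0,0.35,0,0,0],[0,0,0.35,0,0,0]]}}

```text
t: 34.7
tool_pos: [0.4971, 0.0279, 0.2991]
orientation: [-0.062, -3.139, -0.0]
force: [0.1, -0.5, 0.4]
opening: 0.0004
gripper_force: 0.0
```

```bash
python3 - <<'E'
from h import *
s=read_state();print(s["tool_pos"],s["orientation"],s["force"],s["opening"])
print('eye rear',[atz("w12",323,r,.089) for r in(176,180)])
g=cv2.imread('pics/full_w12.png',0)
for r in range(166,192,2): print(r,' '.join(map(str,g[r,300:346:2])))
E
```

```text
[0.49713504 0.02794548 0.29913025] [-6.24396145e-02 -3.13893942e+00 -2.55675415e-05] [ 0.07099682 -0.47553465  0.42751421] 0.0003884691791279543
eye rear [array([0.51623539, 0.03097156, 0.089     ]), array([0.51912612, 0.03086729, 0.089     ])]
166 213 212 212 212 134 135 137 137 136 137 134 137 137 136 135 134 133 135 177 209 210 211 213
168 214 214 213 214 137 136 137 137 138 138 135 139 140 136 137 136 137 135 179 213 212 212 212
170 216 215 214 214 137 137 139 137 138 135 139 140 139 138 139 137 136 137 178 214 212 213 215
172 215 215 218 218 138 140 135 135 138 138 136 138 138 137 137 136 138 137 183 214 214 213 213
174 216 216 218 218 154 133 131 126 121 122 126 128 133 137 138 136 139 136 183 214 216 217 214
176 207 163 127 100 81 83 89 96 98 101 96 91 84 80 82 92 114 127 184 216 217 216 215
178 121 153 163 141 109 110 112 112 112 109 112 112 113 114 108 103 101 88 88 160 202 218 218
180 167 171 181 153 117 118 118 118 121 122 120 120 115 119 116 114 112 110 127 136 113 110 161
182 170 175 201 171 126 126 127 127 125 121 120 115 120 126 127 120 123 115 110 138 159 156 139
184 209 212 213 175 129 126 125 118 111 126 135 140 131 120 120 121 129 125 124 119 153 172 165
186 216 214 212 177 128 118 125 140 143 151 149 149 148 145 137 153 135 125 125 124 157 184 183
188 214 215 211 176 124 119 146 155 150 150 152 146 158 156 152 193 190 123 128 127 127 172 202
190 213 213 211 195 115 139 156 152 142 134 117 113 133 140 153 220 217 162 123 128 126 173 205
```

>>> {"fn": "arm_command", "kwargs": {"increments": [[0,0,0.05,0,0,0],[0,0.003,0.1,0,0,0],[0,0.005,0.15,0,0,0],[0,0.005,0.165,0,0,0],[0,0.005,0.165,0,0,0]]}}

```text
t: 35.33
tool_pos: [0.4972, 0.029, 0.2668]
orientation: [-0.063, -3.14, -0.0]
force: [-0.7, -0.5, -0.2]
opening: 0.0007
gripper_force: 0.0
```

>>> {"fn": "arm_command", "kwargs": {"increments": [[-0.02,0,0,0,0,0],[-0.04,0,0,0,0,0],[-0.055,0,0,0,0,0],[-0.06,0,0,0,0,0],[-0.06,0,0,0,0,0]]}}

```text
t: 35.95
tool_pos: [0.5094, 0.0285, 0.2671]
orientation: [-0.062, -3.141, 0.0]
force: [0.3, -0.0, 0.0]
opening: 0.0006
gripper_force: 0.0
```

>>> {"fn": "arm_command", "kwargs": {"increments": [[-0.003,0,0,0,0,0],[-0.006,0,0,0,0,0],[-0.01,0,0,0,0,0],[-0.01,0,0,0,0,0],[-0.01,0,0,0,0,0]]}}

```text
t: 36.58
tool_pos: [0.5113, 0.0284, 0.2671]
orientation: [-0.063, -3.141, 0.0]
force: [0.5, 0.6, -0.1]
opening: 0.0005
gripper_force: 0.0
```

>>> {"fn": "arm_command", "kwargs": {"increments": [[-0.003,0,0,0,0,0],[-0.006,0,0,0,0,0],[-0.009,0,0,0,0,0],[-0.01,0,0,0,0,0],[-0.01,0,0,0,0,0]]}}

```text
t: 37.2
tool_pos: [0.5133, 0.0283, 0.2671]
orientation: [-0.062, -3.141, 0.0]
force: [-0.7, -0.0, -0.0]
opening: 0.0004
gripper_force: 0.3
```

>>> {"fn": "arm_command", "kwargs": {"increments": [[-0.002,0,0,0,0,0],[-0.004,0,0,0,0,0],[-0.005,0,0,0,0,0],[-0.005,0,0,0,0,0],[-0.005,0,0,0,0,0]]}}

```text
t: 37.83
tool_pos: [0.5142, 0.0283, 0.267]
orientation: [-0.062, -3.14, -0.0]
force: [-2.1, 0.6, -0.9]
opening: 0.0004
gripper_force: 1.2
```

>>> {"fn": "arm_command", "kwargs": {"increments": [[-0.002,0,0,0,0,0],[-0.004,0,0,0,0,0],[-0.005,0,0,0,0,0],[-0.005,0,0,0,0,0],[-0.005,0,0,0,0,0]]}}

```text
t: 38.45
tool_pos: [0.5149, 0.0283, 0.2667]
orientation: [-0.062, -3.139, -0.0]
force: [-5.2, 0.2, -0.5]
opening: 0.0006
gripper_force: 2.6
```

>>> {"fn": "arm_command", "kwargs": {"increments": [[-0.002,0,0,0,0,0],[-0.004,0,0,0,0,0],[-0.005,0,0,0,0,0],[-0.005,0,0,0,0,0],[-0.005,0,0,0,0,0]]}}

```text
t: 39.08
tool_pos: [0.5154, 0.0283, 0.2663]
orientation: [-0.062, -3.138, -0.0]
force: [-7.7, 0.7, -0.5]
opening: 0.0004
gripper_force: 3.5
```

```bash
python3 - <<'E'
from h import *
snap("side","s13"); g=cv2.imread('pics/full_s13.png',0)
for r in range(256,270,2): print(r,' '.join(map(str,g[r,286:330])))
E
```

```text
256 167 167 167 166 165 166 166 163 169 167 167 166 167 168 168 167 166 166 164 159 149 169 192 196 195 194 193 180 118 123 156 168 167 166 166 161 133 121 109 60 59 69 96 121
258 167 167 167 166 167 167 167 173 196 214 204 181 185 179 167 166 167 166 163 143 126 144 153 155 177 178 168 121 113 102 118 168 169 168 166 159 132 123 117 86 73 66 80 115
260 167 166 166 166 166 167 164 140 129 132 124 135 155 173 204 213 195 185 174 148 114 125 131 137 140 142 138 113 109 105 126 166 166 166 168 162 132 124 123 122 116 116 124 124
262 166 167 167 165 166 167 165 166 167 165 167 167 163 147 129 129 131 144 145 120 107 112 115 122 122 122 119 108 104 100 123 167 163 167 167 158 121 122 124 122 118 117 125 124
264 167 166 167 167 166 167 168 173 184 184 182 188 188 191 196 210 201 161 138 148 110 106 109 112 111 112 110 107 105 109 116 123 118 135 164 148 93 90 92 96 93 100 110 111
266 166 166 167 166 167 162 147 165 160 153 151 144 135 123 114 131 178 219 197 160 107 104 107 109 108 109 105 107 111 128 129 128 114 136 117 92 91 93 91 92 91 91 90 90
268 166 166 167 168 166 166 163 147 132 145 167 166 168 168 167 160 132 148 185 213 157 120 124 116 117 109 105 105 106 107 109 107 108 110 95 90 93 93 93 93 91 91 91 90
```

>>> {"fn": "arm_command", "kwargs": {"increments": [[-0.002,0,0,0,0,0],[-0.004,0,0,0,0,0],[-0.006,0,0,0,0,0],[-0.006,0,0,0,0,0],[-0.006,0,0,0,0,0]]}}

```text
t: 39.75
tool_pos: [0.5161, 0.0283, 0.2658]
orientation: [-0.062, -3.136, -0.0]
force: [-9.2, 1.5, 0.6]
opening: 0.0005
gripper_force: 4.7
```

>>> {"fn": "arm_command", "kwargs": {"increments": [[0.01,0,0,0,0,0],[0.04,0,0,0,0,0],[0.08,0,0,0,0,0],[0.12,0,0,0,0,0],[0.15,0,0,0,0,0]]}}

```text
t: 40.38
tool_pos: [0.4871, 0.0294, 0.2674]
orientation: [0.062, 3.14, -0.0]
force: [-1.2, 0.5, 0.5]
opening: 0.0
gripper_force: 0.0
```

>>> {"fn": "arm_command", "kwargs": {"increments": [[0,0,-0.12,0,0,0],[0,0,-0.26,0,0,0],[0,0,-0.4,0,0,0],[0,0,-0.52,0,0,0],[0,0,-0.52,0,0,0]]}}

```text
t: 41.0
tool_pos: [0.4881, 0.0293, 0.3733]
orientation: [0.062, 3.136, -0.0]
force: [0.4, -0.0, 0.8]
opening: -0.0001
gripper_force: 0.0
```

>>> {"fn": "arm_command", "kwargs": {"increments": [[-0.12,0,0,0,0,0],[-0.24,0,0,0,0,0],[-0.38,0,0,0,0,0],[-0.38,0,0,0,0,0],[-0.38,0,0,0,0,0]]}}

```text
t: 41.62
tool_pos: [0.5627, 0.0264, 0.3698]
orientation: [-0.062, -3.139, -0.0]
force: [0.3, 0.8, -0.6]
opening: 0.0008
gripper_force: 0.0
```

```bash
python3 - <<'E'
from h import *
snap("wrist","w14");snap("side","s14"); s=read_state();print(s["tool_pos"],s["force"])
g=cv2.imread('pics/full_w14.png',0)
for c in(316,318,320): print(c,' '.join(f'{r}:{g[r,c]}' for r in range(246,300)))
for r in range(258,274,2): print(r,' '.join(map(str,g[r,300:340])))
print('collar back/front', [round(atz("w14",318,r,.1010)[0],4) for r in range(258,272,2)]);print('spf',[round(atz("w14",318,r,.097)[0],4) for r in range(262,276,2)])
print('tops',[(r,round(atz("w14",318,r,.1135)[0],4)) for r in range(276,300,3)])
g=cv2.imread('pics/full_s14.png',0)
for r in range(256,268,2): print(r,' '.join(map(str,g[r,286:330])))
E
```

```text
[0.56270536 0.02641928 0.37054941] [ 0.45562197 -0.27252701  0.0659249 ]
316 246:103 247:102 248:102 249:102 250:105 251:103 252:104 253:105 254:103 255:99 256:97 257:109 258:147 259:147 260:145 261:149 262:147 263:125 264:107 265:154 266:153 267:158 268:160 269:162 270:152 271:151 272:132 273:92 274:96 275:100 276:102 277:92 278:42 279:46 280:40 281:34 282:36 283:32 284:29 285:34 286:33 287:28 288:28 289:31 290:31 291:28 292:20 293:11 294:20 295:13 296:16 297:18 298:28 299:19
318 246:100 247:100 248:103 249:101 250:102 251:102 252:103 253:103 254:99 255:100 256:89 257:113 258:166 259:165 260:164 261:165 262:166 263:147 264:110 265:154 266:156 267:160 268:158 269:159 270:163 271:162 272:151 273:109 274:94 275:94 276:96 277:88 278:47 279:45 280:48 281:52 282:49 283:53 284:52 285:57 286:76 287:73 288:74 289:73 290:73 291:73 292:69 293:72 294:72 295:70 296:75 297:74 298:71 299:71
320 246:102 247:99 248:103 249:104 250:99 251:102 252:103 253:104 254:101 255:100 256:91 257:105 258:143 259:140 260:144 261:141 262:137 263:123 264:111 265:155 266:154 267:152 268:151 269:143 270:129 271:134 2
[... 2329 characters left out ...]
4
260 164 164 164 163 164 165 162 143 128 118 125 124 126 131 130 127 133 141 129 134 107 114 115 119 120 121 120 110 106 100 115 164 164 164 165 165 164 163 151 150 153 160 160 166
262 164 163 164 163 164 164 163 164 164 164 165 160 141 134 129 117 119 124 125 117 103 109 112 116 114 113 111 107 103 100 121 164 162 164 163 163 152 92 88 90 90 91 89 106
264 164 165 165 164 164 164 163 157 158 158 156 150 127 129 134 134 133 135 129 100 109 104 108 110 110 110 107 105 103 107 107 122 114 115 164 154 105 91 92 91 89 89 89 89
266 164 164 164 164 165 160 139 129 127 125 125 124 123 122 118 112 127 135 125 112 106 104 105 107 108 108 103 105 108 121 116 127 117 128 123 109 90 91 92 92 91 89 90 90
```

```bash
python3 -c "
from plant import *
print(close_job())"
```

```text
the job is handed in; nothing more can be done
None
```

The sleeve is down on the core and the clip has snapped in behind the spindle and been released. The collar was pushed home until it resisted about 9 N, but the released clip droops slightly and the last readings leave a possible gap of about 1 mm (at most 2.5 mm) at the collar; I handed the job in at about 42 s with the robot clear.

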